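# Lock a vial rack onto the bench shaker

### The arm

A 7-joint arm with a two-finger parallel gripper is mounted at the origin on the work surface. World frame = base frame: x ahead of the robot, y to its left, z up, the work surface at z = 0. Lengths are in m, angles in rad, forces in N, time in s.
With the tool pointing down it reaches from about 0.425 to 0.875 m from the base axis. Payload 4.7 kg.
Tool frame: the origin (TCP) lies on the centre line of the jaws, within the pads' length; the fingertips stand 22 mm ahead of it and the grasp point (between the pads) lies 3 mm ahead of it; z points along the fingers, y is the direction in which the jaws open and shut (so a half turn about z gives the same grasp; the last joint's range is limited). The gripper opens to 85 mm and grips with 20 to 120 N. Pads are 22 mm wide; open, the fingers measure 114 mm over their backs; the gripper's body (76 mm by 85 mm) begins 54 mm behind the grasp point. The pads swing forward as they close: fully open they stand 13 mm farther back than shut.
Start: joints at [-1.182, 0.321, -0.07, 1.45, 0.023, 1.371, -0.057], TCP at [0.238, 0.605, 0.253] pointing down, gripper open.
Joint ranges: [-2.86, 2.86], [-0.3, 2.09], [-1.38, 1.24], [0.06, 2.45], [-1.56, 4.7], [0.09, 2.05], [-2.69, 2.69]. Speed limits (rad/s): [2.57, 2.57, 3.14, 3.14, 3.14, 3.14, 3.14].

### API

Orientations are given as a rotation vector (axis times angle).
In Python, from plant import telemetry, eyes, env gives the robot as it stands. The module is installed in compiled form; this text tells all that it offers.
- The arm moves only by the tool jog_arm, never from a script. Its argument "targets" is one flat list of numbers, 5 for each row, row after row: the shift along the tool's x, y, z in m, then the turn about the tool's z in rad, then the closure, from -1 (fully open) to 1 (shut). A call has 1 to 5 rows; each row is the pose to reach, as a shift and turn from the pose commanded when the call began, along the tool's axes at that moment; what a row does not reach only later rows make up. A row lasts 1/8 s, in which the tool goes at most 62.5 mm and 10.7 degrees, less where a joint would pass 70% of its speed; a pose out of reach is approached as far as the arm can. A call with a gripper value outside its range is refused whole. The fingers move at their own pace and stop on an object; the grip force is fixed at half the most. Time passes only in rows, so rows that repeat a pose let the fingers close. It gives the time, the measured TCP pose, the force and the opening at its end, in the units of the state.
- telemetry.sense(): the state, without advancing time (a new reading comes with each control period).
- eyes.read_camera(name): name is "scene" or "side" or "wrist"; returns the picture (400x640x3 uint8, blue, green, red); there is no depth.
- eyes.get_calibration(name): a dict with "mtx" (3x3 intrinsics, pixels), "dist" ([k1, k2, p1, p2, k3] as OpenCV has them; the pictures are not rectified), "R" (3x3) and "t" (3): a world point X has camera coordinates R X + t. Camera axes: x right, y down, z forward; pixel columns grow to the right and rows downward; lengths in m; the calibration is good to about 2 mm. A picture is of the moment at which its call begins: read the wrist's pose just before it. get_calibration takes no time and is no camera call; for the wrist camera it gives the pose at the moment of the call.
- env.sign_off(): hands the job in, once; it reports no verdict.
The state is a dict: "t": time; "joints": joint angles; "joint_vel": joint speeds; "joint_torque": joint torques, N m; "tcp_pos": TCP position; "ee_rot": TCP orientation; "contact_force": force on the tool from outside, world axes, zero at the start; "wrist_torque": the same for the moment, N m; "width": finger opening in m.
Only numpy, scipy, OpenCV 4.12 (cv2) and the standard library are available. Lean on these libraries where they do the work, as an engineer would, in place of code of your own. Each camera call takes 0.05 s, during which the arm holds its last target.

### The job

Set the blue vial rack on the shaker's deck and slide it backwards until its tongue is fully home under the lip of the metal retaining block. Then hang the orange keeper frame on the two brass pins, both holes over their pins and the flange over the front edge of the rack, and let it down flat onto the deck. Keep the vials upright throughout, and leave the two flasks, the beaker and the dish standing loose on the table where they are.

Things in the scene. Friction and masses are not known exactly. Their poses are not given: they have to be found in the camera images.
- shaker: (all sizes in mm) bench shaker, fixed, standing still: white housing under a dark flat deck whose top is 90 above the table; deck x -112 to +108, y +-98. Origin at table height below home; x from its front (nearer the robot, with control panel) to its back, y to its left, z up. Bare metal retaining block at the back of the deck, brass pins near the front
- home (a point): point on the deck's top face where the centre of the rack's underside is when the rack is fully home, tongue against the back stop; axes as the shaker's; 90 above shaker's origin
- lip (a point): middle of the front lower edge of the retaining block's overhanging lip (64 behind home, 15 above the deck). The lip reaches 24 back to the stop face (88 behind home) and its top is 22 above the deck; the slot under it is 90 wide between side cheeks 12 thick and open to the front
- pin_left (a point): foot of the left brass pin, on the deck (78 in front of home, 70 to the left). Pin: 10 diameter, 30 tall, the top 10 tapered to a point; fixed
- pin_right (a point): foot of the right brass pin, the same (78 in front of home, 70 to the right)
- rack: blue vial rack, about 320 g: plate 120 (x) by 100 (y) by 10 thick; from its +x edge a tongue equally thick, 80 wide, sticks out 28 (to x 88), to go under the lip. Four amber white-capped vials fixed in it at x +-36, y +-33, 20 wide, up to z 53. Origin: centre of the plate's underside, z up. Starts flat on the table, +x away from the robot within 0.4 rad
- rack_grip (a point): where to pinch the rack (z 66 above its underside): black upright fin in its middle, 36 along x, 12 thick along y, from z 10 to z 80, pinched across y
- keeper: orange keeper frame, about 280 g: bar 28 (x) by 180 (y) by 18 high with two upright through holes 14 wide at y +-70; on its +x side a flange 100 wide sticks out 12 (to x 26), z 12 to 18, to reach over the home rack's front edge. Hung, it lies on the deck, bar 4 in front of the home rack. Origin: centre of the bar's underside, z up. Starts flat on the table, +x away from the robot within 0.4 rad
- keeper_grip (a point): where to pinch the keeper (z 46 above its underside): black upright fin in its middle, 26 along x, 12 thick along y, from z 18 to z 58, pinched across y
- hole_left (a point): lower mouth of the keeper's left hole (keeper x 0, y +70, z 0); goes on the left pin
- hole_right (a point): lower mouth of the keeper's right hole (keeper x 0, y -70, z 0); goes on the right pin
- flask_a: one of two conical clear plastic flasks with a white cap (60 diameter at the foot, 116 tall); loose, leave alone; origin: centre of its underside
- flask_b: second flask, the same; leave alone
- beaker: open glass beaker, 70 diameter, 90 tall; loose, leave alone; origin: centre of its underside
- dish: covered round glass dish, 92 diameter, 16 tall; loose, leave alone; origin: centre of its underside
There are look-alikes about, which are no part of the job. Of the things that look like the keeper, take the one that is farthest to the robot's right at the start.

How it is judged:
By the outcome, as a careful person would: the job done as asked, in the order asked, and still so for the second after the job is handed in, with the robot touching nothing.
It also fails if it takes over 72 s, if anything falls off the work surface, if the arm or the gripper's body presses on something with over 40 N, if the wrist force passes 120 N, or if a joint passes its speed limit or range.

## Working session

There is one attempt and no reset: what is moved stays moved. The work goes in short steps, Python scripts to look and compute and a tool call to move; the robot and the scene stay as the last step left them, time stands still between calls to the robot, and variables do not carry over. Pictures are saved under pics/ and viewed, and the job is handed in when it is done.

Besides the shell and the picture viewer there is one more tool, called after "Request:" by a JSON object that holds its "api" and its "payload". jog_arm: Moves the arm, as the interface text tells. Its arguments: {"type":"object","properties":{"targets":{"type":"array","items":{"type":"number"}}},"required":["targets"]}

```bash
mkdir -p pics
cat > h.py <<'E'
import numpy as np,cv2
from plant import telemetry,eyes,env
def snap(n,f):
    im=np.array(eyes.read_camera(n)); cv2.imwrite('pics/'+f,im); return im
def show(s=None):
    s=s or telemetry.sense()
    for k in ['t','joints','tcp_pos','ee_rot','contact_force','width']: print(k,np.round(s[k],4))
def ray(c,uv):
    p=cv2.undistortPoints(np.array([[uv]],float),np.array(c['mtx']),np.array(c['dist'])).ravel()
    R=np.array(c['R']);t=np.array(c['t']).ravel()
    return -R.T@t, R.T@np.array([p[0],p[1],1])
def onz(c,uv,z):
    o,d=ray(c,uv); return o+d*(z-o[2])/d[2]
def proj(c,X):
    R=np.array(c['R']);t=np.array(c['t'],float).reshape(3)
    return cv2.projectPoints(np.array(X,float).reshape(-1,1,3),cv2.Rodrigues(R)[0],t,np.array(c['mtx']),np.array(c['dist']))[0].reshape(-1,2)
E
python3 - <<'E'
from h import *
show()
for n in ['scene','side','wrist']:
    snap(n,n+'0.png'); c=eyes.get_calibration(n); print(n,-np.array(c['R']).T@np.array(c['t']).ravel(), np.round(c['R'],2).tolist())
E
```

```text
t 0.0
joints [-1.1819  0.3218 -0.0701  1.4517  0.0226  1.3708 -0.0569]
tcp_pos [0.2378 0.6044 0.2522]
ee_rot [-0.5852 -3.0863  0.0031]
contact_force [ 0.3798 -0.02   -0.7855]
width 0.0851
scene [ 1.47926095 -0.30810848  0.83907579] [[0.36, 0.93, 0.02], [0.56, -0.2, -0.81], [-0.75, 0.3, -0.59]]
side [ 0.03275048 -0.86814006  1.09077714] [[0.9, -0.44, 0.02], [-0.29, -0.62, -0.73], [0.33, 0.65, -0.68]]
wrist [0.16700687 0.63160084 0.37262506] [[0.37, 0.93, -0.0], [0.89, -0.35, 0.3], [0.28, -0.11, -0.95]]
```

View pics/scene0.png

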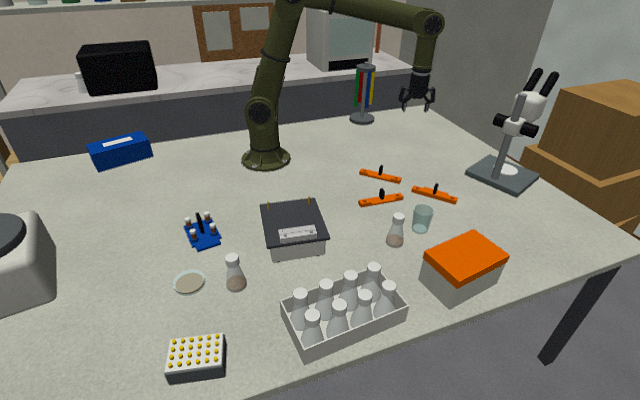

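View pics/side0.png

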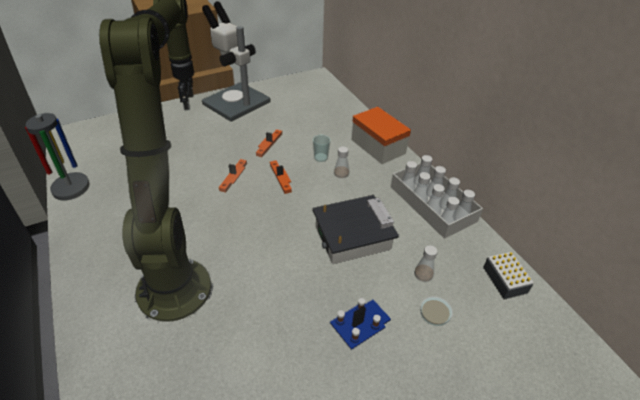

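View pics/wrist0.png

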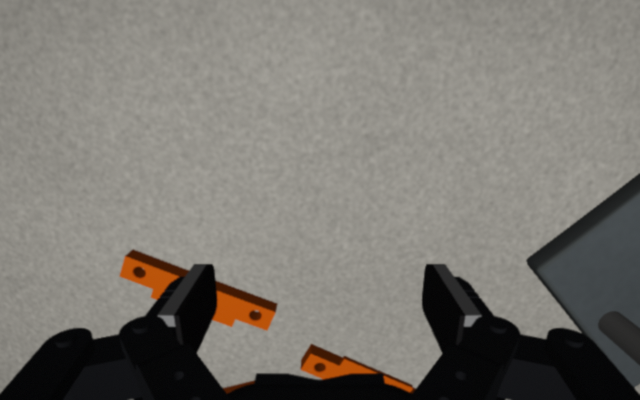

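The scene view shows three keeper-like bars near (380,175), (381,199) and (435,194), the rack at (203,232) and the shaker at (293,225). I'll enlarge these to measure them.

Run:
```python
from h import *
im=cv2.imread('pics/scene0.png'); sd=cv2.imread('pics/side0.png')
def crop(im,x,y,w,h,k,f): cv2.imwrite('pics/'+f,cv2.resize(im[y:y+h,x:x+w],None,fx=k,fy=k,interpolation=cv2.INTER_CUBIC))
crop(im,170,185,180,90,4,'c1.png'); crop(im,340,155,130,65,6,'c2.png')
crop(sd,300,180,130,90,6,'c3.png'); crop(sd,210,120,100,80,7,'c4.png');crop(sd,320,285,100,70,7,'c5.png')
cs=eyes.get_calibration('scene');cd=eyes.get_calibration('side')
for uv in [(380,177),(381,201),(435,195),(203,240)]: print('scene',uv,onz(cs,uv,.01))
for uv in [(232,176),(269,144),(281,177),(360,324)]: print('side',uv,onz(cd,uv,.01))
```

```text
scene (380, 177) [0.33526803 0.41664056 0.01      ]
scene (381, 201) [0.49253902 0.3356106  0.01      ]
scene (435, 195) [0.53020006 0.56033483 0.01      ]
scene (203, 240) [ 0.48675619 -0.3376678   0.01      ]
side (232, 176) [0.31614777 0.41541313 0.01      ]
side (269, 144) [0.51733557 0.5484309  0.01      ]
side (281, 177) [0.48237207 0.33280996 0.01      ]
side (360, 324) [ 0.4410057 -0.3405607  0.01     ]
```

View pics/c1.png

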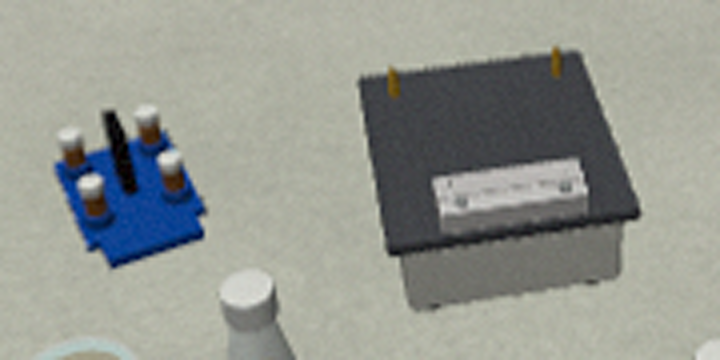

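View pics/c2.png

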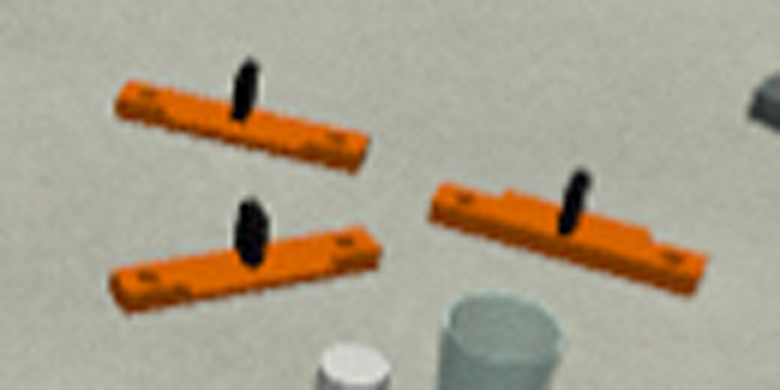

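View pics/c3.png

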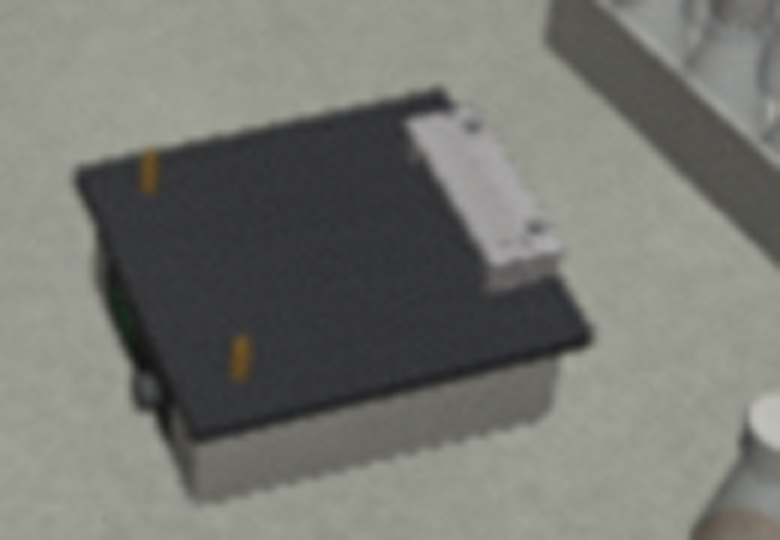

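View pics/c4.png

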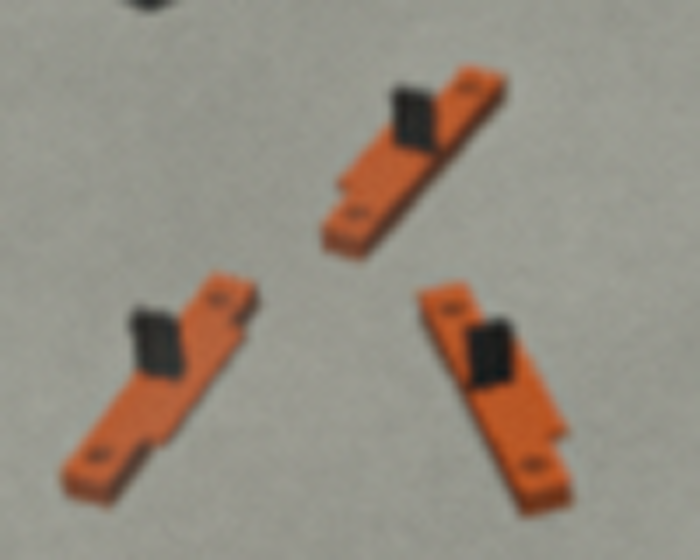

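View pics/c5.png

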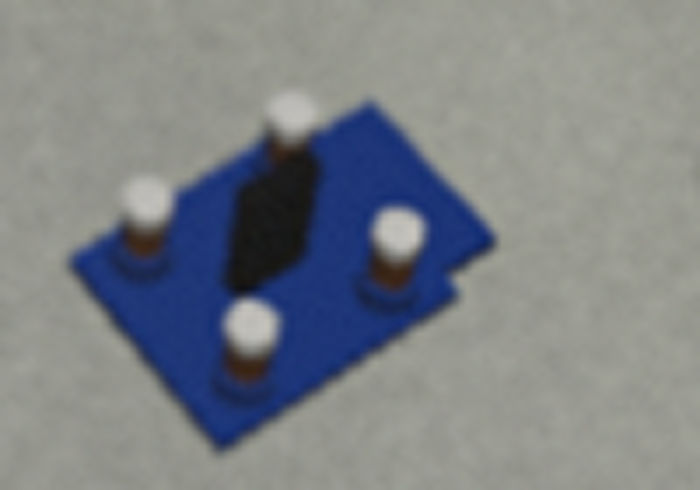

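```bash
cat > fit.py <<'E'
from h import *
from scipy.optimize import least_squares
def full(o,k,pts): return [((u+.5)/k-.5+o[0],(v+.5)/k-.5+o[1]) for u,v in pts]
def fit(obs,z0,x0):
    # obs: list (calib, model pts mm, pix)
    def W(p,M):
        M=np.array(M,float)/1000; c,s=np.cos(p[2]),np.sin(p[2])
        return np.c_[p[0]+c*M[:,0]-s*M[:,1],p[1]+s*M[:,0]+c*M[:,1],z0+M[:,2]]
    def f(p): return np.concatenate([(proj(c,W(p,M))-np.array(px)).ravel() for c,M,px in obs])
    r=least_squares(f,x0,loss='soft_l1',f_scale=1.)
    print('fit',np.round(r.x,4),'rms px',np.sqrt(np.mean(f(r.x)**2)).round(2)); print(np.round(f(r.x).reshape(-1,2),1).tolist()); return r.x
E
python3 - <<'E'
from fit import *
cs=eyes.get_calibration('scene');cd=eyes.get_calibration('side')
o1=(170,185);o2=(340,155);o3=(300,180);o4=(210,120);o5=(320,285)
rs=(cs,[(-36,-33,53),(-36,33,53),(36,-33,53),(36,33,53),(60,50,10),(88,40,10),(88,-40,10),(-60,-50,10)],full(o1,4,[(71,134),(148,110),(90,181),(170,157),(205,210),(203,232),(112,258),(57,163)]))
rd=(cd,[(-36,33,53),(36,33,53),(-36,-33,53),(36,-33,53),(-60,50,10),(-60,-50,10),(60,-50,10),(88,-40,10),(88,40,10)],full(o5,7,[(148,192),(292,108),(248,318),(400,225),(70,262),(222,440),(458,290),(495,238),(372,103)]))
for o in ([rs],[rd],[rs,rd]): fit(o,0,[.45,-.34,0])
print('shaker')
M=[(-78,-70,120),(-78,70,120),(-112,-98,90),(-112,98,90),(108,98,90),(108,-98,90)]
ss=(cs,M+[(64,57,112)],full(o1,4,[(393,68),(556,47),(360,78),(579,52),(638,212),(390,246),(580,158)]))
sd=(cd,M+[(64,57,112),(64,-57,112)],full(o3,6,[(242,335),(150,150),(195,433),(80,172),(440,92),(590,332),(408,120),(490,262)]))
for o in ([ss],[sd],[ss,sd]): fit(o,0,[.6,0,0])
print('keeper')
ks=(cs,[(0,-70,18),(0,70,18),(0,0,58)],full(o2,6,[(147,276),(345,242),(250,203)]))
kd=(cd,[(0,70,18),(0,-70,18),(0,0,58)],full(o4,7,[(453,307),(535,465),(495,325)]))
for o in ([ks],[kd],[ks,kd]): fit(o,0,[.48,.33,.2])
E
```

```text
fit [ 0.4362 -0.3353  0.1342] rms px 0.45
[[0.1, -0.2], [0.0, 0.4], [0.3, 0.1], [0.1, 0.2], [0.3, -0.8], [0.2, -0.4], [-1.1, 0.8], [-0.3, -0.3]]
fit [ 0.4351 -0.3352  0.147 ] rms px 0.48
[[-0.1, 0.5], [0.2, 0.1], [0.4, 0.4], [-0.2, 0.5], [-0.4, -1.3], [-0.4, 0.4], [0.3, -0.2], [0.3, -0.3], [-0.0, -0.8]]
fit [ 0.4353 -0.3352  0.1427] rms px 0.49
[[0.1, -0.3], [-0.1, 0.2], [0.4, -0.0], [0.2, -0.0], [0.4, -1.1], [0.4, -0.7], [-0.9, 0.6], [-0.4, -0.3], [-0.0, 0.4], [0.3, 0.1], [0.4, 0.3], [-0.1, 0.5], [-0.3, -1.4], [-0.5, 0.4], [0.4, -0.2], [0.4, -0.2], [0.2, -0.8]]
shaker
fit [ 0.5833 -0.0495 -0.1336] rms px 0.48
[[0.0, -0.1], [0.3, 0.0], [-0.4, -0.2], [0.3, -0.7], [1.1, -0.4], [-0.5, 0.5], [-0.4, 0.5]]
fit [ 0.5792 -0.0503 -0.1259] rms px 0.66
[[0.1, 0.2], [-0.2, -0.2], [-0.1, 0.1], [-1.5, -0.7], [0.6, -1.0], [1.3, 0.1], [-0.6, 0.2], [0.3, 0.7]]
fit [ 0.5807 -0.0494 -0.1309] rms px 0.67
[[-0.2, -0.5], [-0.1, -0.4], [-0.7, -0.6], [-0.1, -1.1], [0.9, -1.0], [-0.6, -0.0], [-0.7, -0.1], [0.2, -0.2], [0.2, -0.6], [-0.0, -0.4], [-1.1, -1.1], [1.0, -1.2], [1.5, -0.1], [-0.3, -0.1], [0.5, 0.5]]
keeper
fit [ 0.4806  0.3392 -0.0757] rms px 0.36
[[-0.1, -0.3], [-0.3, -0.2], [0.5, 0.6]]
fit [ 0.4822  0.3394 -0.0699] rms px 0.25
[[0.3, 0.1], [0.2, -0.1], [-0.5, 0.1]]
fit [ 0.4816  0.339  -0.0714] rms px 0.33
[[-0.1, -0.1], [-0.2, -0.1], [0.5, 0.7], [0.2, 0.2], [0.1, -0.0], [-0.6, 0.2]]
```

```bash
cat > g.py <<'E'
from h import *
from scipy.spatial.transform import Rotation as Ro
def go(x,y,z,hd,s=None):
    """hd: desired heading (deg) of tool y. prints shift in tool axes"""
    s=s or telemetry.sense()
    R=Ro.from_rotvec(s['ee_rot']).as_matrix(); d=R.T@(np.array([x,y,z])-s['tcp_pos'])
    h=np.degrees(np.arctan2(R[1,1],R[0,1]))
    tr=(-(hd-h)+180)%360-180
    print('t',round(s['t'],2),'heading',round(h,2),'shift',np.round(d,4),'turn',round(np.radians(tr),4),'tilt',np.round(R[:2,2],4))
E
python3 - <<'E'
from g import *
go(.50,.10,.30,-7)
E
```

```text
t 0.15 heading 68.53 shift [-0.4286 -0.3736 -0.0469] turn 1.3182 tilt [-0.0004 -0.0014]
```

Request:
{"api": "jog_arm", "payload": {"targets": [-0.075, -0.02, -0.047, 0.18, -1, -0.12, -0.07, -0.047, 0.36, -1, -0.17, -0.12, -0.047, 0.54, -1, -0.22, -0.17, -0.047, 0.72, -1, -0.27, -0.22, -0.047, 0.9, -1]}}

```text
t: 0.78
tcp_pos: [0.3886, 0.3463, 0.3]
ee_rot: [-1.877, -2.519, -0.001]
contact_force: [0.8, 0.0, -0.8]
width: 0.0854
```

Run:
```python
from g import *
show();go(.50,.10,.30,-7)
```

```text
t 0.775
joints [-0.9492  0.0222  0.1737  1.7041 -0.0039  1.4153 -0.485 ]
tcp_pos [0.3886 0.3463 0.3   ]
ee_rot [-1.8772e+00 -2.5191e+00 -5.0000e-04]
contact_force [ 0.8296  0.0476 -0.771 ]
width 0.0854
t 0.78 heading 16.61 shift [-2.679e-01  3.630e-02 -1.000e-04] turn 0.4121 tilt [0.0002 0.0003]
```

Request:
{"api": "jog_arm", "payload": {"targets": [-0.06, 0.01, 0, 0.1, -1, -0.12, 0.02, 0, 0.2, -1, -0.18, 0.03, 0, 0.3, -1, -0.24, 0.036, 0, 0.4, -1, -0.268, 0.036, 0, 0.5, -1]}}

```text
t: 1.4
tcp_pos: [0.5015, 0.0982, 0.3]
ee_rot: [2.444, 1.972, -0.0]
contact_force: [-0.1, 0.8, -1.1]
width: 0.0854
```

Run:
```python
from g import *
show();snap('wrist','w1.png');go(.46,-.18,.30,-60)
```

```text
t 1.4
joints [-0.6848 -0.0077  0.4393  1.7329  0.0042  1.4155 -0.459 ]
tcp_pos [0.5015 0.0982 0.3   ]
ee_rot [ 2.4441e+00  1.9724e+00 -3.0000e-04]
contact_force [-0.0728  0.7663 -1.1065]
width 0.0854
t 1.45 heading -12.56 shift [-0.2778  0.0186  0.0007] turn 0.828 tilt [ 0.0009 -0.0024]
```

View pics/w1.png

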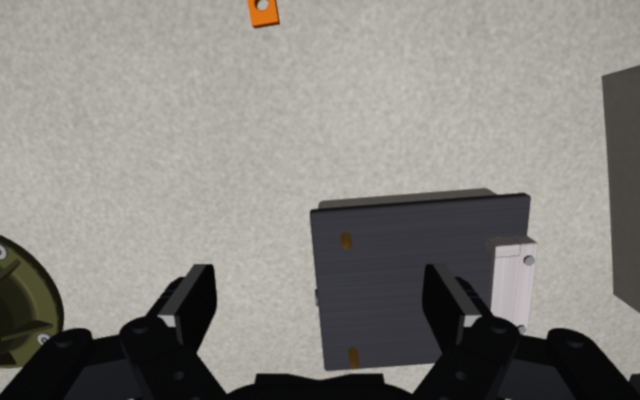

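Run:
```python
from g import *
im=cv2.imread('pics/w1.png'); cv2.imwrite('pics/w1c.png',cv2.resize(im[180:380,300:560],None,fx=3,fy=3,interpolation=cv2.INTER_CUBIC))
c=eyes.get_calibration('wrist')
p=np.array([.5807,-.0494]);a=-.1309
for m in [(-78,70,90),(-78,70,120),(-78,-70,90),(-78,-70,120),(-112,98,90),(108,98,90),(-112,-98,90),(64,57,112)]:
    x,y,z=np.array(m)/1000; print(m,proj(c,[p[0]+np.cos(a)*x-np.sin(a)*y,p[1]+np.sin(a)*x+np.cos(a)*y,z]).round(1))
```

```text
(-78, 70, 90) [[343.  232.5]]
(-78, 70, 120) [[345.1 245.1]]
(-78, -70, 90) [[351.4 347.6]]
(-78, -70, 120) [[353.9 367.2]]
(-112, 98, 90) [[306.3 208.9]]
(108, 98, 90) [[530.8 189.8]]
(-112, -98, 90) [[323.3 369.6]]
(64, 57, 112) [[494.4 241.3]]
```

View pics/w1c.png

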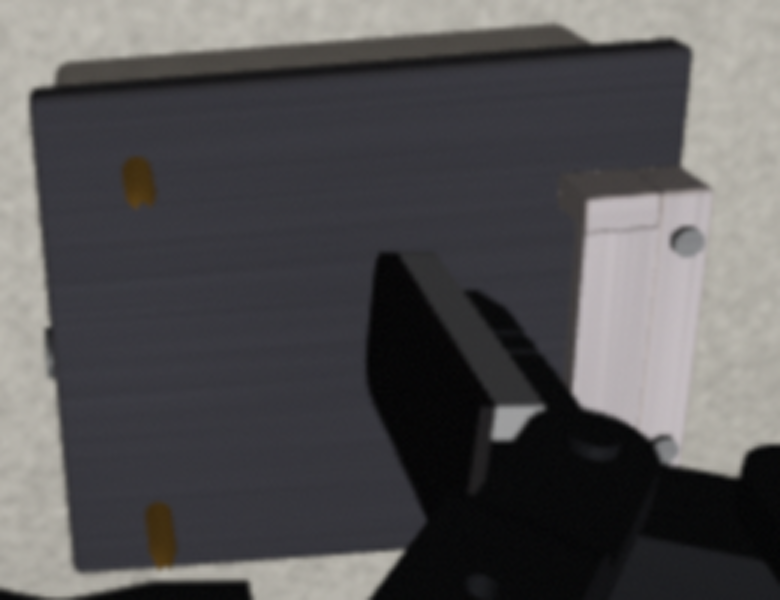

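Run:
```python
from fit import *
cs=eyes.get_calibration('scene');cd=eyes.get_calibration('side');cw=eyes.get_calibration('wrist')
o1=(170,185);o3=(300,180)
M=[(-78,-70,120),(-78,70,120),(-112,-98,90),(-112,98,90),(108,98,90),(108,-98,90)]
ss=(cs,M[:2]+[(64,57,112)],full(o1,4,[(393,68),(556,47),(580,158)]))
sd=(cd,M[:2]+[(64,57,112),(64,-57,112)],full(o3,6,[(242,335),(150,150),(408,120),(490,262)]))
sw=(cw,[(-78,70,90),(-78,70,120),(-78,-70,90),(-78,-70,120),(108,98,90),(-112,-98,90),(64,57,112)],full((300,180),3,[(138,165),(143,204),(158,511),(164,562),(690,43),(75,568),(586,197)]))
for o in ([sw],[ss,sd,sw]): fit(o,0,[.58,-.05,-.13])
```

```text
fit [ 0.5814 -0.0528 -0.1394] rms px 1.19
[[-0.8, 0.1], [-0.2, -0.2], [-0.4, -0.6], [0.2, 2.1], [2.7, -0.3], [-1.0, 2.2], [0.8, -0.5]]
fit [ 0.5813 -0.0524 -0.1384] rms px 0.99
[[-0.9, -0.4], [-0.6, -0.1], [-1.6, 0.4], [0.6, 0.3], [0.9, -0.2], [0.5, 0.5], [1.1, 1.2], [-1.0, -0.1], [-0.4, -0.5], [-0.4, -0.8], [0.1, 1.9], [2.5, -0.8], [-1.0, 2.0], [0.6, -0.9]]
```

Request:
{"api": "jog_arm", "payload": {"targets": [-0.06, 0.005, 0, 0.18, -1, -0.12, 0.01, 0, 0.36, -1, -0.18, 0.012, 0, 0.54, -1, -0.235, 0.018, 0, 0.72, -1, -0.278, 0.018, 0, 0.83, -1]}}

```text
t: 2.08
tcp_pos: [0.4613, -0.1754, 0.3001]
ee_rot: [-3.031, -0.825, -0.001]
contact_force: [0.5, 0.3, -0.4]
width: 0.0851
```

Run:
```python
from g import *
show();go(.4353,-.3352,.20,-81.8)
```

```text
t 2.075
joints [-0.4161 -0.0712  0.6983  1.7775  0.046   1.4185 -0.765 ]
tcp_pos [ 0.4613 -0.1754  0.3001]
ee_rot [-3.0311e+00 -8.2550e-01 -8.0000e-04]
contact_force [ 0.493   0.3261 -0.3682]
width 0.0851
t 2.08 heading -59.53 shift [-0.1035  0.1246  0.1   ] turn 0.3887 tilt [0.0005 0.0002]
```

Request:
{"api": "jog_arm", "payload": {"targets": [-0.03, 0.035, 0.02, 0.1, -1, -0.06, 0.07, 0.045, 0.2, -1, -0.085, 0.1, 0.07, 0.3, -1, -0.104, 0.125, 0.09, 0.389, -1, -0.104, 0.125, 0.1, 0.389, -1]}}

```text
t: 2.7
tcp_pos: [0.4348, -0.3358, 0.1987]
ee_rot: [3.133, 0.226, -0.004]
contact_force: [0.8, -0.1, -0.1]
width: 0.085
```

Run:
```python
from g import *
show();im=snap('wrist','w2.png');go(.4353,-.3352,.069,-81.8)
cw=eyes.get_calibration('wrist')
p=np.array([.4353,-.3352]);a=.1427
for m in [(-36,33,53),(36,33,53),(-36,-33,53),(36,-33,53),(18,0,80),(-18,0,80)]:
    x,y,z=np.array(m)/1000; print(m,proj(cw,[p[0]+np.cos(a)*x-np.sin(a)*y,p[1]+np.sin(a)*x+np.cos(a)*y,z]).round(1))
```

```text
t 2.7
joints [-0.1959  0.1894  0.9008  1.802  -0.155   1.2264 -0.6779]
tcp_pos [ 0.4348 -0.3358  0.1987]
ee_rot [ 3.1328  0.2257 -0.004 ]
contact_force [ 0.7839 -0.0651 -0.1092]
width 0.085
t 2.75 heading -81.57 shift [0.0002 0.0018 0.1288] turn 0.004 tilt [-0.0034  0.0011]
(-36, 33, 53) [[279.3 235.1]]
(36, 33, 53) [[276.5 145.4]]
(-36, -33, 53) [[361.5 235.5]]
(36, -33, 53) [[365.4 145.8]]
(18, 0, 80) [[320.8 177.8]]
(-18, 0, 80) [[320.6 226.8]]
```

View pics/w2.png

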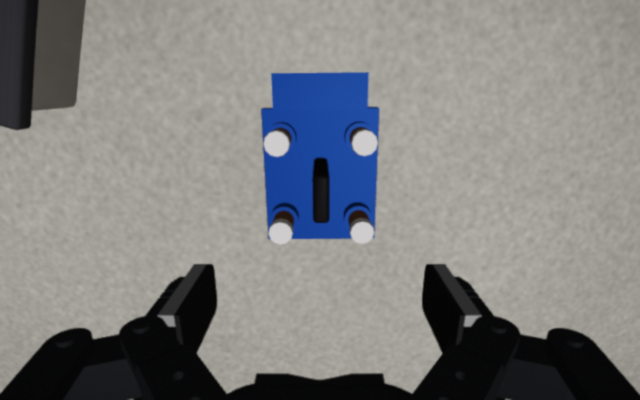

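The wrist view shows the rack squarely between the fingers, with the fin at (321,190) and the caps within 3 px of prediction. Going down to grip.

Request:
{"api": "jog_arm", "payload": {"targets": [0.001, 0.002, 0.03, 0.004, -1, 0.002, 0.002, 0.06, 0.004, -1, 0.002, 0.002, 0.09, 0.004, -1, 0.002, 0.002, 0.115, 0.004, -1, 0.002, 0.002, 0.129, 0.004, -1]}}

```text
t: 3.38
tcp_pos: [0.4395, -0.3335, 0.07]
ee_rot: [-3.131, -0.231, 0.001]
contact_force: [-0.4, 0.3, 0.7]
width: 0.0854
```

Run:
```python
from g import *
show();go(.4365,-.3352,.069,-81.8)
```

```text
t 3.375
joints [-0.1069  0.3694  0.8307  1.9188 -0.325   0.9939 -0.5525]
tcp_pos [ 0.4395 -0.3335  0.07  ]
ee_rot [-3.1313e+00 -2.3080e-01  6.0000e-04]
contact_force [-0.3608  0.3364  0.7112]
width 0.0854
t 3.38 heading -81.57 shift [-0.0032  0.0012  0.001 ] turn 0.004 tilt [-0.0005  0.0018]
```

Request:
{"api": "jog_arm", "payload": {"targets": [-0.003, 0.001, 0.001, 0.004, 0, -0.003, 0.001, 0.001, 0.004, 1, -0.003, 0.001, 0.001, 0.004, 1, -0.003, 0.001, 0.001, 0.004, 1, -0.003, 0.001, 0.001, 0.004, 1]}}

```text
t: 4.0
tcp_pos: [0.4365, -0.3372, 0.0707]
ee_rot: [3.134, 0.22, 0.002]
contact_force: [-0.2, 0.5, 4.4]
width: 0.0111
```

Request:
{"api": "jog_arm", "payload": {"targets": [0, 0, 0, 0, 1, 0, 0, 0, 0, 1]}}

```text
t: 4.25
tcp_pos: [0.4365, -0.3372, 0.0707]
ee_rot: [3.134, 0.22, 0.002]
contact_force: [-0.2, 1.1, 5.9]
width: 0.011
```

Run:
```python
from g import *
show();go(.4365,-.3352,.069,-81.8);im=snap('wrist','w3.png')
```

```text
t 4.25
joints [-0.1033  0.3673  0.8354  1.9207 -0.3245  0.9922 -0.5515]
tcp_pos [ 0.4365 -0.3372  0.0707]
ee_rot [3.1338e+00 2.1970e-01 1.7000e-03]
contact_force [-0.2117  1.145   5.9193]
width 0.011
t 4.25 heading -81.98 shift [ 0.0003 -0.002   0.0017] turn -0.0032 tilt [ 0.0011 -0.    ]
```

View pics/w3.png

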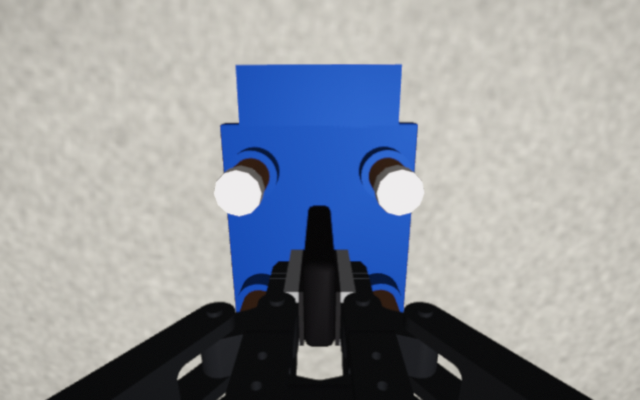

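Fin gripped at an 11 mm opening. The rack sits straight in the view, with tongue corners at (236,66) and (402,65) and plate shoulders at (222,124) and (417,124). Next I'll fit the in-hand offset and lift.

Run:
```python
from fit import *
from g import go
c=eyes.get_calibration('wrist')
p=fit([(c,[(88,40,10),(88,-40,10),(60,50,10),(60,-50,10),(36,33,53),(36,-33,53)],[(236,66),(402,65),(222,124),(417,124),(238,192),(400,191)])],0,[.4365,-.336,.14])
s=telemetry.sense();print('rack-tcp',p[:2]-s['tcp_pos'][:2],np.degrees(p[2]))
go(.4365,-.336,.25,-82,s)
```

```text
fit [ 0.4363 -0.338   0.1409] rms px 1.54
[[-0.6, -1.4], [0.6, -0.7], [-2.9, -0.0], [2.1, -0.3], [-0.8, 1.9], [0.9, 2.7]]
rack-tcp [-0.00014557 -0.00077595] 8.07251999316573
t 4.3 heading -81.98 shift [ 0.0004 -0.0011 -0.1793] turn 0.0003 tilt [ 0.0011 -0.    ]
```

Request:
{"api": "jog_arm", "payload": {"targets": [0, 0, -0.02, 0, 1, 0, 0, -0.05, 0, 1, 0, 0, -0.09, 0, 1, 0, 0, -0.13, 0, 1, 0, 0, -0.17, 0, 1]}}

```text
t: 4.92
tcp_pos: [0.4353, -0.3371, 0.2418]
ee_rot: [-3.134, -0.218, -0.0]
contact_force: [0.9, 0.1, -2.6]
width: 0.011
```

Run:
```python
from g import *
show();go(.50,-.05,.24,-97.9);im=snap('wrist','w4.png')
```

```text
t 4.925
joints [-0.2222  0.1505  0.9217  1.7446 -0.1242  1.3076 -0.7054]
tcp_pos [ 0.4353 -0.3371  0.2418]
ee_rot [-3.1338e+00 -2.1810e-01 -2.0000e-04]
contact_force [ 0.8549  0.0655 -2.5769]
width 0.011
t 4.92 heading -82.04 shift [ 0.1039 -0.2754  0.0019] turn 0.2768 tilt [0.0001 0.0002]
```

View pics/w4.png

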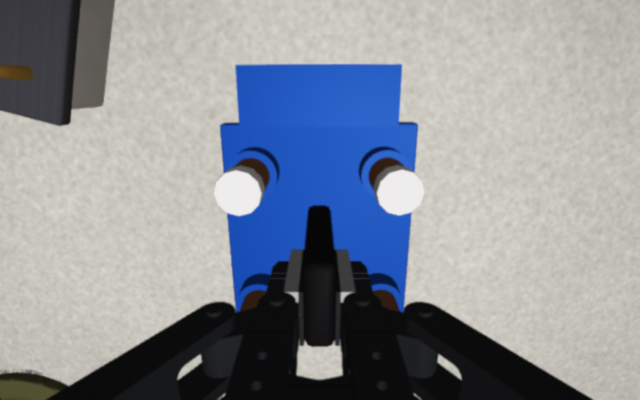

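The rack lifted without slipping: it looks the same in the view as before the lift. Carrying it to above the pre-insertion point, 40 mm in front of home.

Run:
```python
from g import *
go(.5414,-.047,.24,-97.9)
```

```text
t 4.97 heading -82.06 shift [ 0.1434 -0.275   0.0071] turn 0.2765 tilt [ 0.0075 -0.0032]
```

Request:
{"api": "jog_arm", "payload": {"targets": [0.012, -0.023, 0, 0.025, 1, 0.034, -0.065, 0, 0.066, 1, 0.06, -0.115, 0, 0.115, 1, 0.086, -0.165, 0, 0.165, 1, 0.11, -0.21, 0, 0.21, 1]}}

```text
t: 5.6
tcp_pos: [0.5157, -0.112, 0.2405]
ee_rot: [-3.139, 0.113, -0.001]
contact_force: [0.8, 0.4, -1.7]
width: 0.0111
```

Run:
```python
from g import *
show();go(.5414,-.047,.24,-97.9)
```

```text
t 5.6
joints [-0.5462  0.0665  0.7473  1.7952 -0.0476  1.2973 -1.4297]
tcp_pos [ 0.5157 -0.112   0.2405]
ee_rot [-3.139e+00  1.125e-01 -9.000e-04]
contact_force [ 0.8233  0.3548 -1.7254]
width 0.0111
t 5.6 heading -94.11 shift [ 0.021  -0.0667  0.0005] turn 0.0662 tilt [0.0006 0.0005]
```

Request:
{"api": "jog_arm", "payload": {"targets": [0.009, -0.03, 0, 0.03, 1, 0.016, -0.052, 0, 0.05, 1, 0.021, -0.066, 0, 0.066, 1, 0.021, -0.067, 0, 0.066, 1]}}

```text
t: 6.1
tcp_pos: [0.5413, -0.0478, 0.24]
ee_rot: [3.134, -0.212, -0.0]
contact_force: [-0.7, -1.4, -3.2]
width: 0.011
```

Run:
```python
from g import *
show();go(.5414,-.047,.170,-97.9);im=snap('wrist','w5.png');go(.5414,-.047,.170,-97.9)
c=eyes.get_calibration('wrist')
p=np.array([.5813,-.0524]);a=-.1384
for m in [(-78,70,90),(-78,70,120),(-78,-70,90),(-78,-70,120),(108,98,90),(108,-98,90),(64,57,112),(64,-57,112)]:
    x,y,z=np.array(m)/1000; print(m,proj(c,[p[0]+np.cos(a)*x-np.sin(a)*y,p[1]+np.sin(a)*x+np.cos(a)*y,z]).round(1))
```

```text
t 6.1
joints [-0.6095  0.1095  0.7009  1.7585 -0.0728  1.3002 -1.5978]
tcp_pos [ 0.5413 -0.0478  0.24  ]
ee_rot [ 3.1341e+00 -2.1180e-01 -4.0000e-04]
contact_force [-0.7162 -1.4113 -3.1615]
width 0.011
t 6.1 heading -97.73 shift [ 0.     -0.0009  0.07  ] turn 0.0029 tilt [-0.0003 -0.0004]
t 6.15 heading -97.81 shift [ 0.0001 -0.002   0.07  ] turn 0.0016 tilt [-0.0004 -0.0006]
(-78, 70, 90) [[230.2 234.8]]
(-78, 70, 120) [[220.6 250.5]]
(-78, -70, 90) [[401.  235.1]]
(-78, -70, 120) [[409.8 250.9]]
(108, 98, 90) [[171.1 -19.7]]
(108, -98, 90) [[459.7 -19.3]]
(64, 57, 112) [[227.   44.6]]
(64, -57, 112) [[403.1  44.9]]
```

View pics/w5.png

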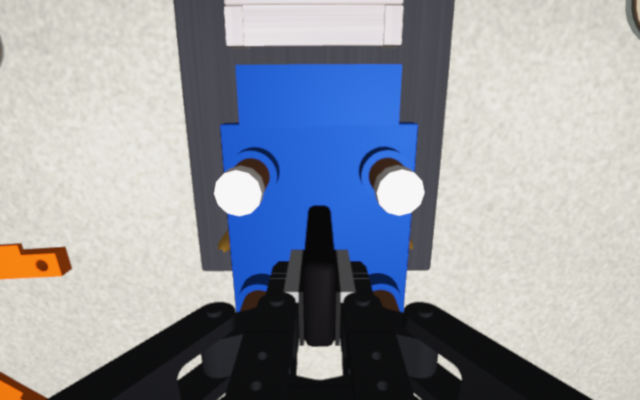

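Block corners at (225,45) and (403,45) match the prediction within 2 px. The rack needs to move about 2.5 mm along tool -y. Lowering it now.

Request:
{"api": "jog_arm", "payload": {"targets": [0, -0.0025, 0.012, 0.002, 1, 0, -0.0025, 0.03, 0.002, 1, 0, -0.0025, 0.048, 0.002, 1, 0, -0.0025, 0.063, 0.002, 1, 0, -0.0025, 0.07, 0.002, 1]}}

```text
t: 6.78
tcp_pos: [0.5409, -0.046, 0.1684]
ee_rot: [3.134, -0.217, -0.003]
contact_force: [-0.1, -0.8, -2.3]
width: 0.0109
```

Run:
```python
from g import *
show();go(.5414,-.047,.161,-97.9);im=snap('wrist','w6.png');im=snap('side','s6.png');cv2.imwrite('pics/s6c.png',cv2.resize(im[150:270,290:430],None,fx=5,fy=5,interpolation=cv2.INTER_CUBIC))
```

```text
t 6.775
joints [-0.592   0.1772  0.6955  1.8476 -0.1227  1.1621 -1.5642]
tcp_pos [ 0.5409 -0.046   0.1684]
ee_rot [ 3.1335e+00 -2.1720e-01 -3.1000e-03]
contact_force [-0.0926 -0.7835 -2.3093]
width 0.0109
t 6.78 heading -97.93 shift [0.0007 0.0009 0.0074] turn -0.0005 tilt [-0.002  -0.0004]
```

View pics/w6.png

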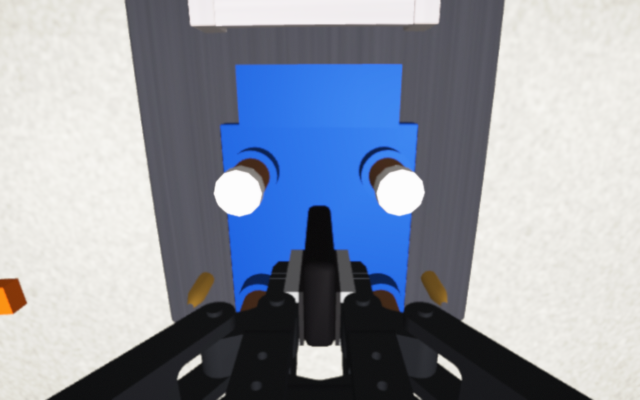

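View pics/s6c.png

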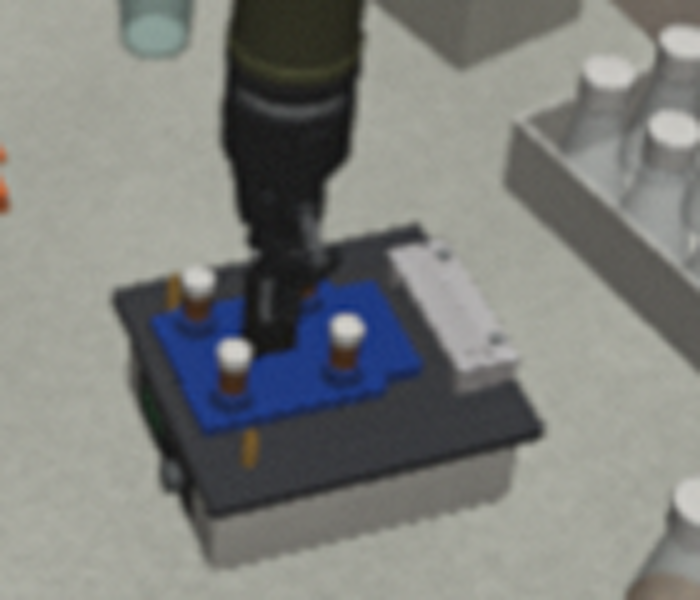

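Pins at (201,288) and (433,288) straddle the rack and the block is ahead of the tongue, about 2 mm to its left. I'll apply a small lateral and yaw trim, then lower to the deck.

Request:
{"api": "jog_arm", "payload": {"targets": [0, -0.001, 0.002, -0.008, 1, 0, -0.001, 0.004, -0.008, 1, 0, -0.001, 0.006, -0.008, 1, 0, -0.001, 0.007, -0.008, 1, 0, -0.001, 0.007, -0.008, 1]}}

```text
t: 7.5
tcp_pos: [0.5417, -0.0449, 0.163]
ee_rot: [-3.135, 0.204, -0.0]
contact_force: [0.5, -0.4, -2.3]
width: 0.0113
```

Request:
{"api": "jog_arm", "payload": {"targets": [0, 0, 0.001, 0, 1, 0, 0, 0.002, 0, 1, 0, 0, 0.002, 0, 1]}}

```text
t: 7.88
tcp_pos: [0.5417, -0.0449, 0.161]
ee_rot: [-3.135, 0.204, -0.0]
contact_force: [-0.0, 0.2, -2.9]
width: 0.0109
```

Request:
{"api": "jog_arm", "payload": {"targets": [0, 0, 0.001, 0, 1, 0, 0, 0.001, 0, 1]}}

```text
t: 8.12
tcp_pos: [0.5418, -0.0449, 0.1607]
ee_rot: [-3.134, 0.204, -0.0]
contact_force: [-3.6, 0.8, 4.1]
width: 0.011
```

Light contact with the deck (+7 N). Sliding it back.

Request:
{"api": "jog_arm", "payload": {"targets": [0.005, 0, -0.0005, 0, 1, 0.012, 0, -0.0005, 0, 1, 0.018, 0, -0.0005, 0, 1, 0.024, 0, -0.0005, 0, 1, 0.028, 0, -0.0005, 0, 1]}}

```text
t: 8.75
tcp_pos: [0.5699, -0.0486, 0.1607]
ee_rot: [3.135, -0.204, -0.0]
contact_force: [-3.6, 0.6, 4.9]
width: 0.0113
```

Run:
```python
from g import *
show();go(.5813,-.0524,.161,-97.9);im=snap('wrist','w7.png');im=snap('side','s7.png');cv2.imwrite('pics/s7c.png',cv2.resize(im[150:270,290:430],None,fx=5,fy=5,interpolation=cv2.INTER_CUBIC))
```

```text
t 8.75
joints [-0.5577  0.257   0.6899  1.7877 -0.1773  1.16   -1.5138]
tcp_pos [ 0.5699 -0.0486  0.1607]
ee_rot [ 3.1349e+00 -2.0450e-01 -3.0000e-04]
contact_force [-3.5798  0.6453  4.8946]
width 0.0113
t 8.75 heading -97.46 shift [ 0.0118  0.0022 -0.0003] turn 0.0076 tilt [-0.0002 -0.    ]
```

View pics/w7.png

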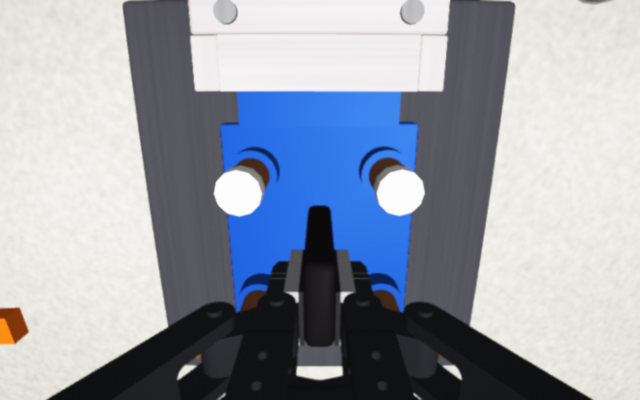

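View pics/s7c.png

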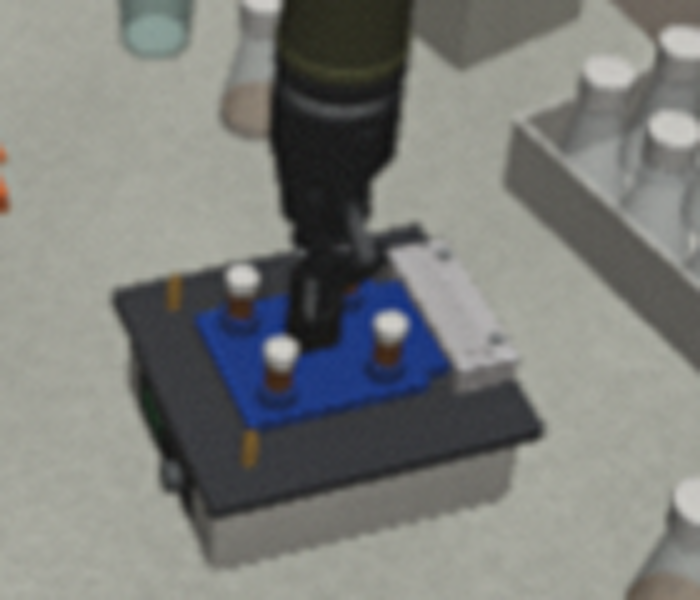

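The tongue is under the lip and centred (block columns 194–446, tongue centre 319). I'll push the last ~12 mm while watching the force.

Request:
{"api": "jog_arm", "payload": {"targets": [0.004, 0, 0, 0, 1, 0.007, 0, 0, 0, 1, 0.009, 0, 0, 0, 1, 0.01, 0, 0, 0, 1]}}

```text
t: 9.35
tcp_pos: [0.5794, -0.0499, 0.1607]
ee_rot: [-3.135, 0.204, 0.001]
contact_force: [-4.1, 0.7, 6.2]
width: 0.0113
```

Request:
{"api": "jog_arm", "payload": {"targets": [0.001, 0, 0, 0, 1, 0.002, 0, 0, 0, 1]}}

```text
t: 9.6
tcp_pos: [0.5813, -0.0502, 0.1607]
ee_rot: [-3.135, 0.204, 0.001]
contact_force: [-4.4, 1.0, 6.1]
width: 0.0114
```

Request:
{"api": "jog_arm", "payload": {"targets": [0.001, 0, 0, 0, 1, 0.002, 0, 0, 0, 1]}}

```text
t: 9.85
tcp_pos: [0.5815, -0.05, 0.1608]
ee_rot: [-3.134, 0.205, 0.007]
contact_force: [-11.6, 2.7, 11.8]
width: 0.0112
```

Request:
{"api": "jog_arm", "payload": {"targets": [0.001, 0, 0, 0, 1, 0.001, 0, 0, 0, 1]}}

```text
t: 10.1
tcp_pos: [0.5816, -0.05, 0.1608]
ee_rot: [-3.133, 0.205, 0.011]
contact_force: [-13.1, 2.3, 13.9]
width: 0.0114
```

Run:
```python
from g import *
show();im=snap('wrist','w8.png')
```

```text
t 10.1
joints [-0.5405  0.2905  0.6867  1.753  -0.1996  1.1756 -1.4971]
tcp_pos [ 0.5816 -0.05    0.1608]
ee_rot [-3.1331  0.2049  0.0108]
contact_force [-13.1103   2.2808  13.9437]
width 0.0114
```

View pics/w8.png

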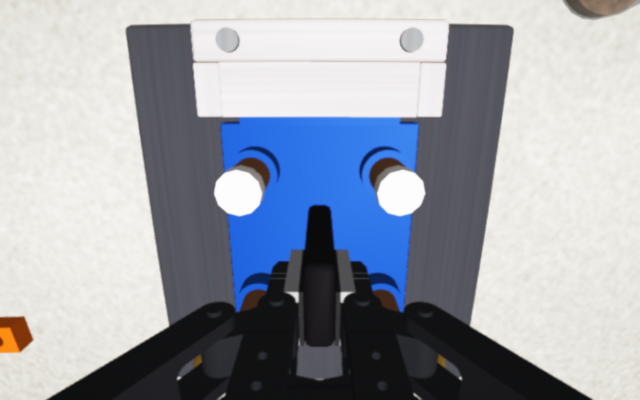

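The shoulders at row 124 sit just in front of the lip edge at row 117, and the push force is 13 N against the stop, so the rack is home. I'll relax the push and release.

Request:
{"api": "jog_arm", "payload": {"targets": [-0.002, 0, -0.001, 0, 1, -0.002, 0, -0.001, 0, -1, -0.002, 0, -0.001, 0, -1, -0.002, 0, -0.001, 0, -1, -0.002, 0, -0.001, 0, -1]}}

```text
t: 10.78
tcp_pos: [0.5826, -0.0502, 0.1615]
ee_rot: [3.135, -0.204, 0.0]
contact_force: [-0.8, -0.4, -0.1]
width: 0.0819
```

Request:
{"api": "jog_arm", "payload": {"targets": [0, 0, -0.02, 0, -1, 0, 0, -0.05, 0, -1, 0, 0, -0.09, 0, -1, 0, 0, -0.11, 0, -1]}}

```text
t: 11.28
tcp_pos: [0.5835, -0.0508, 0.2756]
ee_rot: [-3.134, 0.205, -0.008]
contact_force: [0.3, 0.0, 0.1]
width: 0.0856
```

Run:
```python
from g import *
show();im=snap('wrist','w9.png');go(.50,.12,.28,-60)
```

```text
t 11.275
joints [-0.572   0.196   0.7092  1.6113 -0.1307  1.3775 -1.5492]
tcp_pos [ 0.5835 -0.0508  0.2756]
ee_rot [-3.1341  0.205  -0.0078]
contact_force [0.2837 0.0404 0.1486]
width 0.0856
t 11.32 heading -97.48 shift [-0.1059 -0.1584 -0.0029] turn -0.6541 tilt [0.008  0.0008]
```

View pics/w9.png

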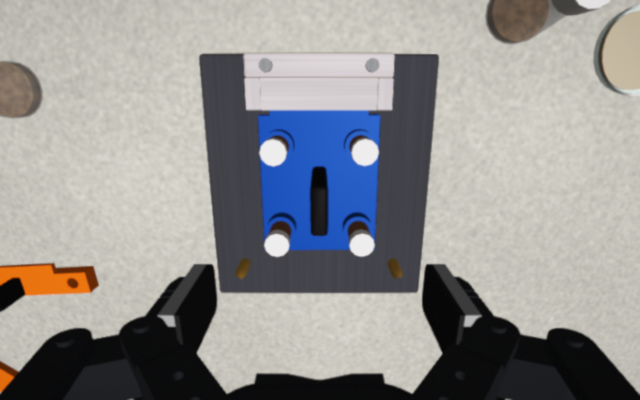

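The rack stands home and upright, and both pins are visible at (243,268) and (396,268). I'll refit the shaker pose from this view.

Run:
```python
from g import *
im=cv2.imread('pics/w9.png'); cv2.imwrite('pics/w9c.png',cv2.resize(im[50:300,195:445],None,fx=3,fy=2.4,interpolation=cv2.INTER_CUBIC))
cv2.imwrite('pics/w9d.png',np.hstack([cv2.resize(im[250:300,215:265],None,fx=8,fy=8,interpolation=cv2.INTER_CUBIC),cv2.resize(im[250:300,375:425],None,fx=8,fy=8,interpolation=cv2.INTER_CUBIC)]))
```

```text
(no output)
```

View pics/w9d.png

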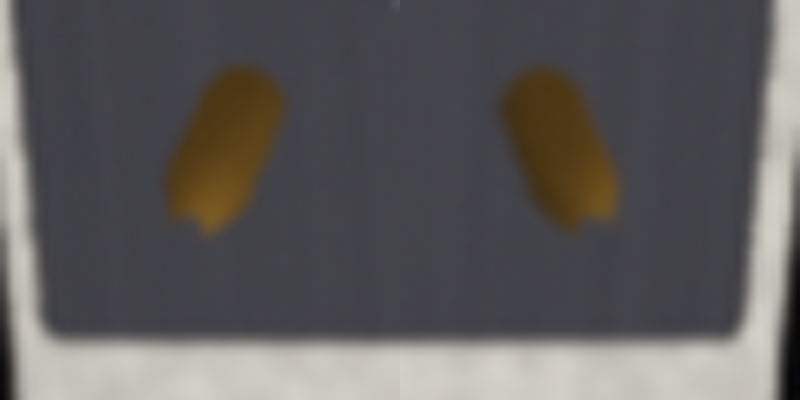

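View pics/w9c.png

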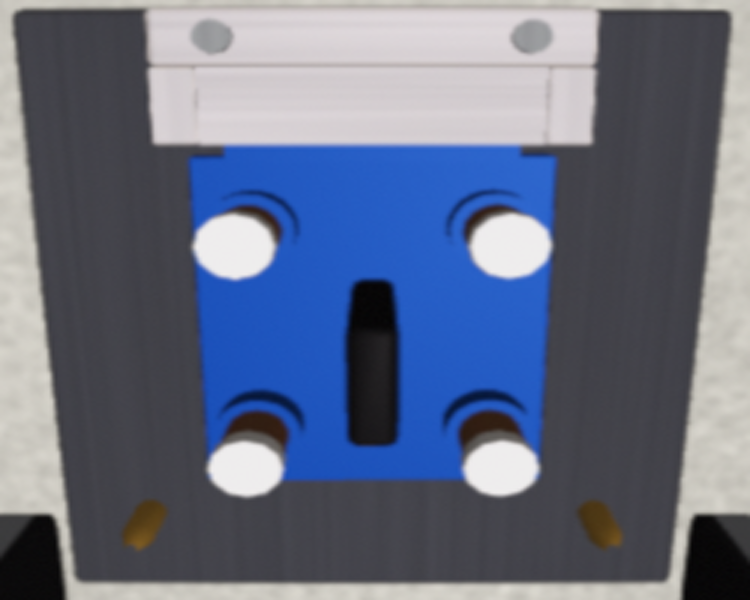

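Run:
```python
from fit import *
from g import *
s=telemetry.sense();show(s)
c=eyes.get_calibration('wrist')
W=(c,[(-78,70,90),(-78,-70,90),(64,57,112),(64,-57,112),(108,98,90),(108,-98,90),(-112,98,90),(-112,-98,90)],[(245,262.9),(392.4,262.9),(245.8,109.5),(393,109.5),(199.8,54.5),(438.2,54.5),(219.5,291.9),(418.3,291.9)])
p=fit([W],0,[.5813,-.0524,-.138])
R=(c,[(60,50,10),(60,-50,10),(36,33,53),(36,-33,53),(-36,33,53),(-36,-33,53)],[(258.5,115),(380,114.8),(273.3,152),(365,152),(277,244.5),(361.5,244.5)])
q=fit([R],.09,[.58,-.05,-.13])
d=q[:2]-p[:2]; a=p[2]; print('rack in home mm',1000*np.array([np.cos(a)*d[0]+np.sin(a)*d[1],-np.sin(a)*d[0]+np.cos(a)*d[1]]),np.degrees(q[2]-a))
go(.50,.12,.28,-60,s)
```

```text
t 11.325
joints [-0.5721  0.1947  0.7094  1.6085 -0.1306  1.3783 -1.5493]
tcp_pos [ 0.5844 -0.0508  0.2776]
ee_rot [-3.1336  0.2047 -0.0125]
contact_force [ 1.2497 -0.0908  2.0198]
width 0.0856
fit [ 0.5827 -0.0507 -0.1323] rms px 0.92
[[0.7, -0.9], [-0.2, -0.5], [0.3, 0.5], [-1.0, 0.7], [-1.3, -0.9], [1.8, -0.6], [0.0, 1.1], [-0.0, 1.6]]
fit [ 0.5825 -0.051  -0.1296] rms px 0.25
[[-0.5, -0.3], [0.5, -0.2], [-0.1, 0.3], [0.0, 0.2], [-0.2, 0.0], [0.2, 0.0]]
rack in home mm [-0.19945799 -0.30315971] 0.15470927331710918
t 11.32 heading -97.48 shift [-0.1059 -0.1584 -0.0029] turn -0.6541 tilt [0.008  0.0008]
```

Home is at (0.5825, -0.051), yaw -0.131, and the rack is within 0.3 mm and 0.2° of it. Next, the keeper.

Run:
```python
from g import *
go(.4816,.339,.22,-94.1)
```

```text
t 11.32 heading -97.48 shift [-0.1531 -0.373   0.0571] turn -0.0589 tilt [0.008  0.0008]
```

Request:
{"api": "jog_arm", "payload": {"targets": [-0.02, -0.05, 0, -0.01, -1, -0.042, -0.103, 0, -0.02, -1, -0.064, -0.156, 0.01, -0.03, -1, -0.086, -0.21, 0.02, -0.04, -1, -0.107, -0.262, 0.035, -0.059, -1]}}

```text
t: 11.95
tcp_pos: [0.51, 0.2254, 0.2374]
ee_rot: [-3.138, 0.111, -0.003]
contact_force: [1.2, -0.7, -0.4]
width: 0.0854
```

Run:
```python
from g import *
show();go(.4816,.339,.20,-94.1)
```

```text
t 11.95
joints [-0.9172  0.1349  0.4986  1.7259 -0.0675  1.2952 -2.0455]
tcp_pos [0.51   0.2254 0.2374]
ee_rot [-3.138e+00  1.106e-01 -3.100e-03]
contact_force [ 1.1775 -0.7314 -0.3977]
width 0.0854
t 11.95 heading -94.04 shift [-0.0364 -0.1112  0.0375] turn 0.0011 tilt [0.002  0.0016]
```

Request:
{"api": "jog_arm", "payload": {"targets": [-0.015, -0.045, 0.01, 0, -1, -0.028, -0.085, 0.02, 0, -1, -0.036, -0.111, 0.03, 0, -1, -0.036, -0.111, 0.037, 0, -1]}}

```text
t: 12.45
tcp_pos: [0.4813, 0.3387, 0.1989]
ee_rot: [3.14, -0.106, -0.001]
contact_force: [-0.0, -0.7, -0.1]
width: 0.0851
```

Run:
```python
from g import *
show();im=snap('wrist','w10.png');go(.4816,.339,.052,-94.1)
c=eyes.get_calibration('wrist')
p=np.array([.4816,.339]);a=-.0714
for m in [(0,70,18),(0,-70,18),(14,90,18),(14,-90,18),(26,50,18),(26,-50,18),(13,0,58),(-13,0,58)]:
    x,y,z=np.array(m)/1000; print(m,proj(c,[p[0]+np.cos(a)*x-np.sin(a)*y,p[1]+np.sin(a)*x+np.cos(a)*y,z]).round(1))
```

```text
t 12.45
joints [-1.0218  0.2313  0.4216  1.6964 -0.0995  1.2355 -2.2156]
tcp_pos [0.4813 0.3387 0.1989]
ee_rot [ 3.1396e+00 -1.0610e-01 -5.0000e-04]
contact_force [-0.0265 -0.6528 -0.1026]
width 0.0851
t 12.5 heading -94.04 shift [-0.0005 -0.0032  0.146 ] turn 0.0011 tilt [-0.001  -0.0023]
(0, 70, 18) [[234.1 181.9]]
(0, -70, 18) [[395.3 181.9]]
(14, 90, 18) [[209.8 166.1]]
(14, -90, 18) [[419.5 166.1]]
(26, 50, 18) [[255.5 152.1]]
(26, -50, 18) [[373.7 152.1]]
(13, 0, 58) [[314.1 178.2]]
(-13, 0, 58) [[314.2 211.1]]
```

View pics/w10.png

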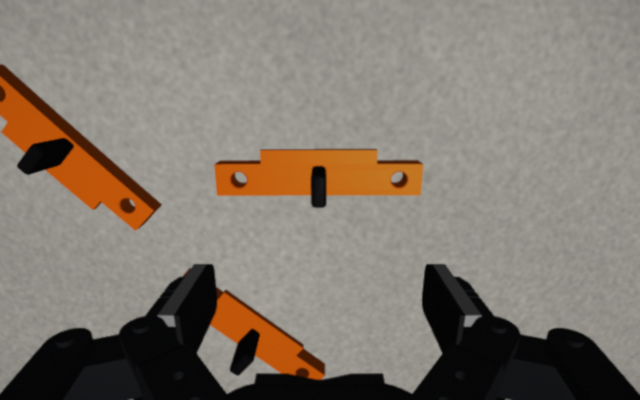

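The keeper is centred on the gripper axis, with holes at (239,179) and (399,179) and the fin at column 319. The other two bars are clear of it. Descending.

Request:
{"api": "jog_arm", "payload": {"targets": [0.001, -0.0015, 0.03, 0, -1, 0.001, -0.0015, 0.06, 0, -1, 0.001, -0.0015, 0.085, 0, -1, 0.001, -0.0015, 0.1, 0, -1, 0.001, -0.0015, 0.1, 0, -1]}}

```text
t: 13.12
tcp_pos: [0.4836, 0.3365, 0.0989]
ee_rot: [3.138, -0.115, -0.001]
contact_force: [-0.2, -0.0, 1.3]
width: 0.0853
```

Run:
```python
from g import *
show();c=eyes.get_calibration('wrist');im=snap('wrist','w11.png');go(.4835,.339,.051,-94.1)
p=np.array([.4816,.339]);a=-.0714
for m in [(0,70,18),(0,-70,18),(14,90,18),(14,-90,18),(26,50,18),(26,-50,18),(13,0,58),(-13,0,58)]:
    x,y,z=np.array(m)/1000; print(m,proj(c,[p[0]+np.cos(a)*x-np.sin(a)*y,p[1]+np.sin(a)*x+np.cos(a)*y,z]).round(1))
```

```text
t 13.125
joints [-0.9991  0.331   0.4089  1.7935 -0.1487  1.0491 -2.1794]
tcp_pos [0.4836 0.3365 0.0989]
ee_rot [ 3.1379e+00 -1.1480e-01 -1.3000e-03]
contact_force [-0.1678 -0.0434  1.2681]
width 0.0853
t 13.18 heading -94.16 shift [-0.0007 -0.0016  0.049 ] turn -0.001 tilt [ 0.0005 -0.0001]
(0, 70, 18) [[198.4 225.3]]
(0, -70, 18) [[429.6 224.8]]
(14, 90, 18) [[162.9 203.3]]
(14, -90, 18) [[464.9 202.7]]
(26, 50, 18) [[227.9 183.6]]
(26, -50, 18) [[399.5 183.2]]
(13, 0, 58) [[312.7 230.1]]
(-13, 0, 58) [[313.1 277.6]]
```

View pics/w11.png

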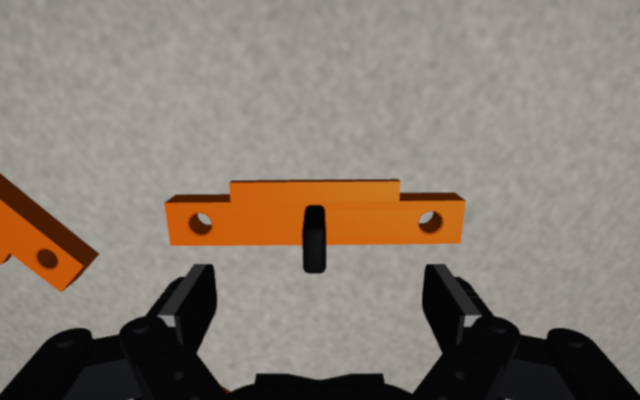

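Request:
{"api": "jog_arm", "payload": {"targets": [0, -0.002, 0.02, 0, -1, 0, -0.002, 0.035, 0, -1, 0, -0.002, 0.045, 0, -1, 0, -0.002, 0.049, 0, -1, 0, -0.002, 0.049, 0, -1]}}

```text
t: 13.8
tcp_pos: [0.4835, 0.34, 0.0503]
ee_rot: [3.139, -0.112, -0.0]
contact_force: [-0.1, -0.1, -0.1]
width: 0.0853
```

Request:
{"api": "jog_arm", "payload": {"targets": [0, 0, 0, 0, 0, 0, 0, 0, 0, 1, 0, 0, 0, 0, 1, 0, 0, 0, 0, 1, 0, 0, 0, 0, 1]}}

```text
t: 14.42
tcp_pos: [0.4838, 0.3403, 0.0509]
ee_rot: [-3.139, 0.112, -0.001]
contact_force: [0.2, -0.5, 2.5]
width: 0.0112
```

Run:
```python
from g import *
show();go(.483,.339,.05,-94.1)
```

```text
t 14.425
joints [-0.9872  0.3938  0.3933  1.8227 -0.1806  0.9594 -2.159 ]
tcp_pos [0.4838 0.3403 0.0509]
ee_rot [-3.1391e+00  1.1180e-01 -9.0000e-04]
contact_force [ 0.1515 -0.5071  2.4922]
width 0.0112
t 14.43 heading -94.08 shift [-0.0007  0.0014  0.0009] turn 0.0003 tilt [0.0006 0.0005]
```

Gripped at 11.2 mm. Lifting.

Request:
{"api": "jog_arm", "payload": {"targets": [0, 0, 0, 0, 1, 0, 0, -0.02, 0, 1, 0, 0, -0.06, 0, 1, 0, 0, -0.11, 0, 1, 0, 0, -0.16, 0, 1]}}

```text
t: 15.05
tcp_pos: [0.4831, 0.3397, 0.2125]
ee_rot: [3.139, -0.112, -0.0]
contact_force: [1.0, 0.5, -3.2]
width: 0.0109
```

Request:
{"api": "jog_arm", "payload": {"targets": [0, 0, -0.02, 0, 1, 0, 0, -0.02, 0, 1]}}

```text
t: 15.3
tcp_pos: [0.4843, 0.3405, 0.233]
ee_rot: [-3.137, 0.112, -0.004]
contact_force: [-0.0, 0.4, -2.5]
width: 0.0112
```

Run:
```python
from g import *
show();c=eyes.get_calibration('wrist');im=snap('wrist','w12.png');go(.5052,-.0408,.235,-97.5)
R=Ro.from_rotvec(telemetry.sense()['ee_rot']).as_matrix();t=np.array(telemetry.sense()['tcp_pos'])
# camera in tool frame
Rw=np.array(c['R']);print('cam in tool',R.T@(-Rw.T@np.array(c['t']).ravel()-t))
for m in [(0,-70,.033),(0,70,.033)]:
  print(proj(c,t+R@np.array([m[0],m[1]/1000,m[2]])))
```

```text
t 15.3
joints [-1.0283  0.2121  0.4297  1.6484 -0.092   1.2969 -2.2248]
tcp_pos [0.4843 0.3405 0.233 ]
ee_rot [-3.1365  0.112  -0.0045]
contact_force [-0.0364  0.3941 -2.4971]
width 0.0112
t 15.35 heading -94.09 shift [ 0.0489  0.3783 -0.0042] turn 0.0596 tilt [0.0004 0.0007]
cam in tool [ 0.07639592  0.00064403 -0.12237073]
[[174.21037251 256.83749931]]
[[464.05415592 257.1730108 ]]
```

View pics/w12.png

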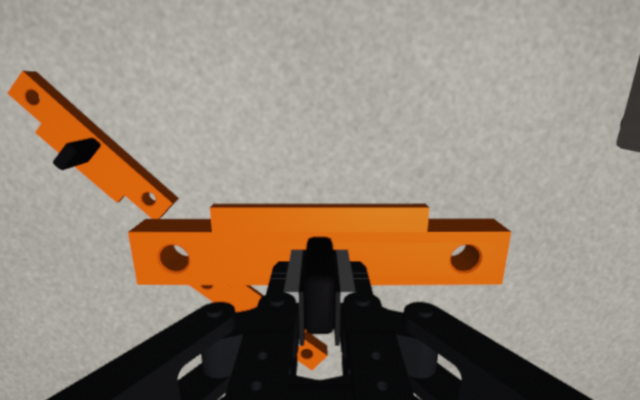

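The keeper is held square, with hole mouths at (174,258) and (466,258) against (174,257) and (464,257) for perfect centring. Carrying it over the pins.

Request:
{"api": "jog_arm", "payload": {"targets": [0.004, 0.03, -0.005, 0.005, 1, 0.011, 0.08, -0.01, 0.012, 1, 0.017, 0.13, -0.01, 0.02, 1, 0.024, 0.18, -0.01, 0.03, 1, 0.03, 0.23, -0.01, 0.04, 1]}}

```text
t: 15.98
tcp_pos: [0.496, 0.1054, 0.2391]
ee_rot: [3.135, -0.177, -0.004]
contact_force: [0.9, 0.0, -3.7]
width: 0.0107
```

Run:
```python
from g import *
show();go(.5052,-.0408,.235,-97.5)
```

```text
t 15.975
joints [-0.8379  0.0136  0.5858  1.8365 -0.0072  1.2964 -1.9337]
tcp_pos [0.496  0.1054 0.2391]
ee_rot [ 3.1353 -0.177  -0.0036]
contact_force [ 0.855   0.043  -3.6691]
width 0.0107
t 15.97 heading -96.46 shift [0.0256 0.1442 0.0042] turn 0.0181 tilt [-0.0024 -0.0012]
```

Request:
{"api": "jog_arm", "payload": {"targets": [0.008, 0.045, 0.002, 0.006, 1, 0.015, 0.09, 0.004, 0.012, 1, 0.022, 0.125, 0.004, 0.018, 1, 0.0255, 0.144, 0.004, 0.018, 1, 0.0255, 0.144, 0.004, 0.018, 1]}}

```text
t: 16.6
tcp_pos: [0.5051, -0.0401, 0.2354]
ee_rot: [3.134, -0.21, -0.004]
contact_force: [-0.2, 0.2, -2.5]
width: 0.0112
```

Request:
{"api": "jog_arm", "payload": {"targets": [0, 0, 0, 0, 1, 0, 0, 0, 0, 1]}}

```text
t: 16.85
tcp_pos: [0.5062, -0.036, 0.2361]
ee_rot: [-3.135, 0.199, 0.001]
contact_force: [0.3, 1.5, -3.1]
width: 0.0111
```

```bash
cat > pp.py <<'E'
from g import *
import sys
def pp(f,home=(.5825,-.051),a=-.1315,save=True):
    s=telemetry.sense();show(s);c=eyes.get_calibration('wrist');im=snap('wrist',f)
    go(.5052,-.0408,.2,-97.5,s)
    R=Ro.from_rotvec(s['ee_rot']).as_matrix();t=np.array(s['tcp_pos'])
    # where pin feet/tips would appear when aligned (holes axis), at current height
    for nm,y in (('L',-.07),('R',.07)):
        for z in (.09,.110,.12):
            d=R[:,:2]@np.array([0,y]); X=np.array([t[0]+d[0],t[1]+d[1],z]); 
            m=(-78,70 if nm=='L' else -70); x0,y0=np.array(m)/1000
            P=[home[0]+np.cos(a)*x0-np.sin(a)*y0,home[1]+np.sin(a)*x0+np.cos(a)*y0,z]
            print(nm,z,'aligned px',proj(c,X).round(1)[0],'est pin px',proj(c,P).round(1)[0])
    return im
E
python3 -c "
from pp import *
pp('w13.png')"
```

```text
t 16.85
joints [-0.6941  0.0122  0.726   1.8446 -0.0087  1.2885 -1.6636]
tcp_pos [ 0.5062 -0.036   0.2361]
ee_rot [-3.135e+00  1.995e-01  1.200e-03]
contact_force [ 0.2901  1.5022 -3.1453]
width 0.0111
t 16.85 heading -97.28 shift [-0.0003  0.0049  0.0361] turn 0.0038 tilt [-0.0007  0.0003]
L 0.09 aligned px [228.3 192. ] est pin px [234.5 192.1]
L 0.11 aligned px [221.6 199.6] est pin px [228.3 199.7]
L 0.12 aligned px [217.9 203.8] est pin px [224.8 204. ]
R 0.09 aligned px [408.4 192. ] est pin px [414.5 192.9]
R 0.11 aligned px [414.9 199.6] est pin px [421.5 200.5]
R 0.12 aligned px [418.6 203.8] est pin px [425.4 204.8]
```

View pics/w13.png

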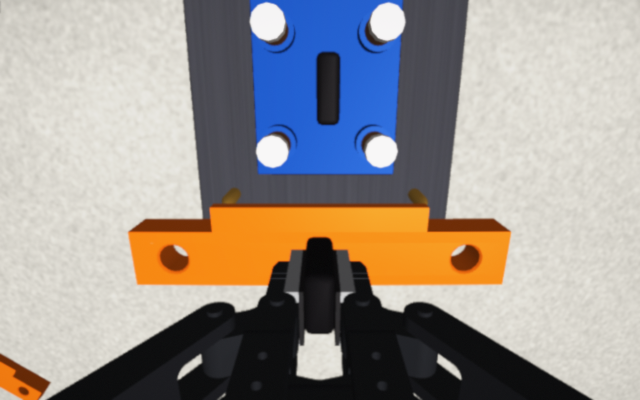

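Pin feet show just ahead of the bar at about (232,194) and (417,194), which agrees with the estimate. The bar needs to move about 5 mm in tool +y.

Request:
{"api": "jog_arm", "payload": {"targets": [0, 0.005, 0, 0.004, 1, 0, 0.005, 0, 0.004, 1, 0, 0.005, 0, 0.004, 1]}}

```text
t: 17.27
tcp_pos: [0.5058, -0.0423, 0.2366]
ee_rot: [-3.134, 0.209, -0.0]
contact_force: [-0.3, 0.2, -3.7]
width: 0.0113
```

```bash
python3 -c "
from pp import *
im=pp('w14.png')
cv2.imwrite('pics/w14d.png',np.hstack([cv2.resize(im[175:225,200:250],None,fx=8,fy=8,interpolation=cv2.INTER_CUBIC),cv2.resize(im[175:225,395:445],None,fx=8,fy=8,interpolation=cv2.INTER_CUBIC)]))
"
```

```text
t 17.275
joints [-0.6882  0.0112  0.7321  1.8445 -0.0081  1.2885 -1.6579]
tcp_pos [ 0.5058 -0.0423  0.2366]
ee_rot [-3.1344e+00  2.0920e-01 -2.0000e-04]
contact_force [-0.3054  0.1866 -3.6937]
width 0.0113
t 17.27 heading -97.64 shift [-0.0008 -0.0014  0.0366] turn -0.0024 tilt [0.0002 0.0002]
L 0.09 aligned px [228.5 192. ] est pin px [226.8 193.2]
L 0.11 aligned px [221.8 199.6] est pin px [220.  200.9]
L 0.12 aligned px [218.1 203.8] est pin px [216.2 205.1]
R 0.09 aligned px [408.2 192. ] est pin px [406.4 192.9]
R 0.11 aligned px [414.8 199.6] est pin px [412.8 200.5]
R 0.12 aligned px [418.4 203.8] est pin px [416.3 204.8]
```

View pics/w14d.png

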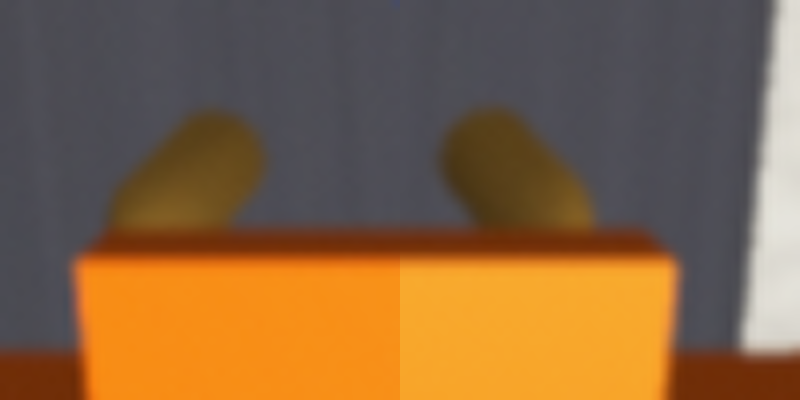

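Foot centres are at (226.4,193.9) and (405.8,193.9) against (228.8,192.5) and (408.6,192.5) when aligned, so the trim is about (-1, -2) mm. I'll apply it while descending to just above the tips.

Request:
{"api": "jog_arm", "payload": {"targets": [-0.001, -0.002, 0.01, 0, 1, -0.001, -0.002, 0.025, 0, 1, -0.001, -0.002, 0.04, 0, 1, -0.001, -0.002, 0.053, 0, 1, -0.001, -0.002, 0.058, 0, 1]}}

```text
t: 17.95
tcp_pos: [0.5044, -0.0403, 0.1772]
ee_rot: [3.134, -0.209, -0.003]
contact_force: [0.2, -0.0, -3.2]
width: 0.0109
```

Request:
{"api": "jog_arm", "payload": {"targets": [0, 0, 0, 0, 1, 0, 0, 0, 0, 1]}}

```text
t: 18.2
tcp_pos: [0.5055, -0.0403, 0.179]
ee_rot: [-3.134, 0.209, -0.002]
contact_force: [0.5, -0.5, -3.3]
width: 0.0117
```

```bash
python3 -c "
from pp import *
im=pp('w15.png'); go(.5051,-.0402,.17,-97.5)
x=snap('side','s15.png');cv2.imwrite('pics/s15c.png',cv2.resize(x[150:270,290:430],None,fx=5,fy=5,interpolation=cv2.INTER_CUBIC))
x=snap('scene','c15.png');cv2.imwrite('pics/c15c.png',cv2.resize(x[170:270,230:350],None,fx=6,fy=6,interpolation=cv2.INTER_CUBIC))
"
```

```text
t 18.2
joints [-0.6773  0.0684  0.738   1.9205 -0.0502  1.1699 -1.625 ]
tcp_pos [ 0.5055 -0.0403  0.179 ]
ee_rot [-3.1344e+00  2.0920e-01 -1.6000e-03]
contact_force [ 0.5235 -0.4963 -3.2559]
width 0.0117
t 18.2 heading -97.64 shift [-0.0002  0.0006 -0.021 ] turn -0.0024 tilt [0.001  0.0001]
L 0.09 aligned px [206.2 217.4] est pin px [207.2 218. ]
L 0.11 aligned px [195.7 229.2] est pin px [196.7 229.9]
L 0.12 aligned px [189.7 236.1] est pin px [190.8 236.7]
R 0.09 aligned px [430.  217.4] est pin px [430.9 217.6]
R 0.11 aligned px [440.3 229.3] est pin px [441.2 229.5]
R 0.12 aligned px [446.2 236.1] est pin px [447.2 236.4]
t 18.25 heading -97.63 shift [-0.0005  0.      0.0091] turn -0.0023 tilt [0.0012 0.0003]
```

View pics/w15.png

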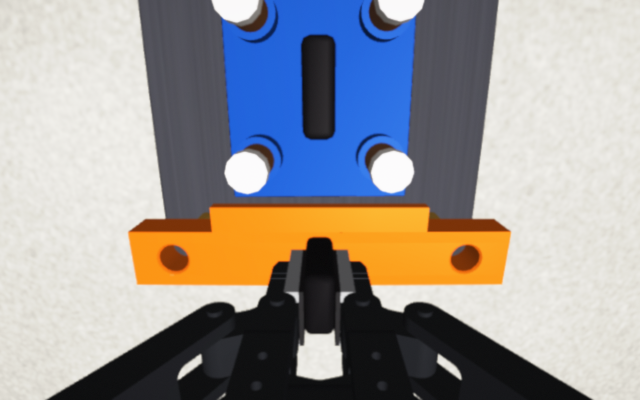

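View pics/s15c.png

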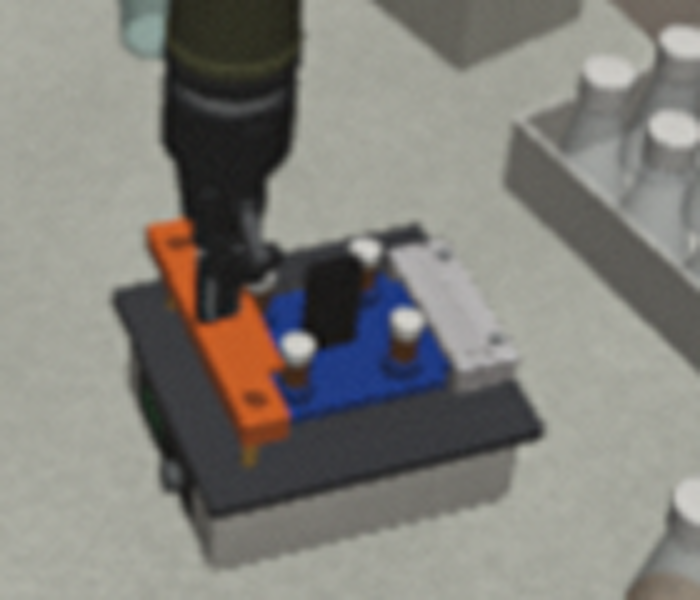

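View pics/c15c.png

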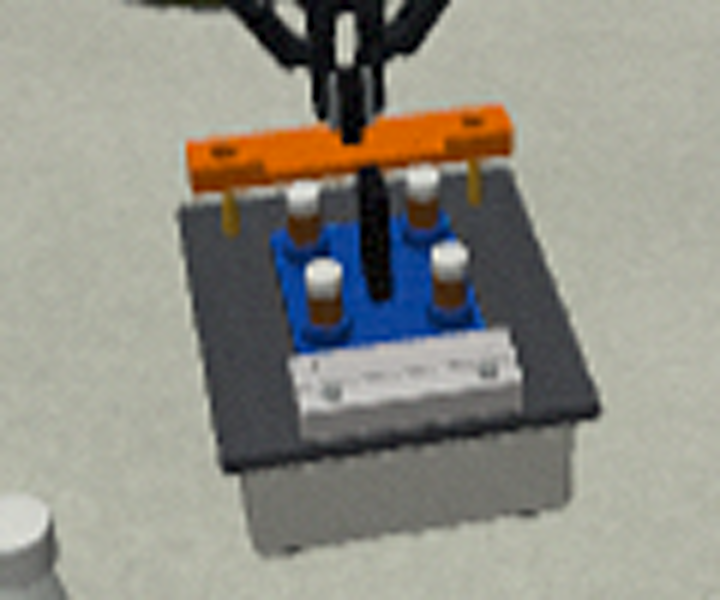

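From both side views the bar is right above the pins, and the estimates agree within 1 mm. Lowering while watching the force.

Request:
{"api": "jog_arm", "payload": {"targets": [0, 0, 0.004, -0.001, 1, 0, 0, 0.008, -0.002, 1, 0, 0, 0.011, -0.002, 1, 0, 0, 0.013, -0.002, 1]}}

```text
t: 18.85
tcp_pos: [0.505, -0.0402, 0.1652]
ee_rot: [3.135, -0.206, -0.0]
contact_force: [0.5, 0.7, -3.4]
width: 0.0109
```

```bash
python3 -c "
from pp import *
im=pp('w16.png'); go(.5051,-.0402,.14,-97.5)
cv2.imwrite('pics/w16d.png',np.hstack([cv2.resize(im[230:290,140:200],None,fx=6,fy=6,interpolation=cv2.INTER_CUBIC),cv2.resize(im[230:290,440:500],None,fx=6,fy=6,interpolation=cv2.INTER_CUBIC)]))
"
```

```text
t 18.85
joints [-0.6731  0.0853  0.7386  1.9366 -0.0631  1.1429 -1.6121]
tcp_pos [ 0.505  -0.0402  0.1652]
ee_rot [ 3.1348e+00 -2.0590e-01 -5.0000e-04]
contact_force [ 0.5004  0.7423 -3.4243]
width 0.0109
t 18.85 heading -97.52 shift [ 0.0003  0.0006 -0.0348] turn -0.0003 tilt [-0.0003 -0.    ]
L 0.09 aligned px [199.  225.2] est pin px [199.9 224.7]
L 0.11 aligned px [187.1 238.7] est pin px [188.1 238.2]
L 0.12 aligned px [180.2 246.5] est pin px [181.2 246. ]
R 0.09 aligned px [436.9 225.2] est pin px [437.8 224.8]
R 0.11 aligned px [448.5 238.7] est pin px [449.6 238.3]
R 0.12 aligned px [455.2 246.6] est pin px [456.3 246.1]
t 18.9 heading -97.52 shift [ 0.0002 -0.      0.025 ] turn -0.0003 tilt [-0.0005 -0.0001]
```

View pics/w16d.png

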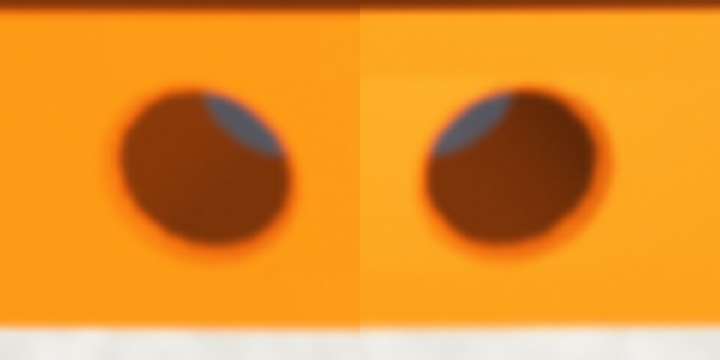

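Request:
{"api": "jog_arm", "payload": {"targets": [0, 0, 0.002, 0, 1, 0, 0, 0.004, 0, 1, 0, 0, 0.006, 0, 1, 0, 0, 0.006, 0, 1]}}

```text
t: 19.4
tcp_pos: [0.505, -0.0402, 0.1593]
ee_rot: [3.135, -0.206, -0.0]
contact_force: [-0.2, -0.0, -3.9]
width: 0.011
```

```bash
python3 -c "
from pp import *
im=pp('w17.png')
cv2.imwrite('pics/w17d.png',np.hstack([cv2.resize(im[230:290,140:200],None,fx=6,fy=6,interpolation=cv2.INTER_CUBIC),cv2.resize(im[230:290,440:500],None,fx=6,fy=6,interpolation=cv2.INTER_CUBIC)]))
"
```

```text
t 19.4
joints [-0.671   0.093   0.7387  1.9432 -0.0691  1.1308 -1.6069]
tcp_pos [ 0.505  -0.0402  0.1593]
ee_rot [ 3.1348e+00 -2.0590e-01 -4.0000e-04]
contact_force [-1.6550e-01 -2.1000e-03 -3.8844e+00]
width 0.011
t 19.4 heading -97.52 shift [ 0.0003  0.0006 -0.0407] turn -0.0003 tilt [-0.0003 -0.    ]
L 0.09 aligned px [195.8 228.9] est pin px [196.7 228.4]
L 0.11 aligned px [183.2 243.2] est pin px [184.2 242.7]
L 0.12 aligned px [175.9 251.5] est pin px [176.9 250.9]
R 0.09 aligned px [440.1 228.9] est pin px [441.1 228.5]
R 0.11 aligned px [452.4 243.2] est pin px [453.5 242.8]
R 0.12 aligned px [459.5 251.5] est pin px [460.7 251. ]
```

View pics/w17d.png

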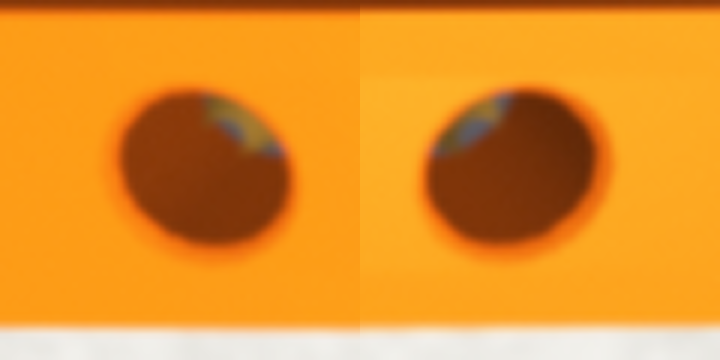

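Brass now shows inside both holes and there's no contact force. Continuing down.

Request:
{"api": "jog_arm", "payload": {"targets": [0, 0, 0.002, 0, 1, 0, 0, 0.004, 0, 1, 0, 0, 0.006, 0, 1, 0, 0, 0.007, 0, 1]}}

```text
t: 19.95
tcp_pos: [0.505, -0.0402, 0.1523]
ee_rot: [3.135, -0.206, -0.0]
contact_force: [-0.8, -0.1, -3.1]
width: 0.011
```

```bash
python3 -c "
from pp import *
im=pp('w18.png')
cv2.imwrite('pics/w18d.png',np.hstack([cv2.resize(im[230:290,140:200],None,fx=6,fy=6,interpolation=cv2.INTER_CUBIC),cv2.resize(im[230:290,440:500],None,fx=6,fy=6,interpolation=cv2.INTER_CUBIC)]))
"
```

```text
t 19.95
joints [-0.6684  0.1025  0.7388  1.9507 -0.0767  1.1163 -1.6006]
tcp_pos [ 0.505  -0.0402  0.1523]
ee_rot [ 3.1348e+00 -2.0600e-01 -3.0000e-04]
contact_force [-0.8378 -0.0606 -3.1123]
width 0.011
t 19.95 heading -97.52 shift [ 0.0003  0.0006 -0.0477] turn -0.0003 tilt [-0.0002 -0.    ]
L 0.09 aligned px [191.6 233.6] est pin px [192.6 233.2]
L 0.11 aligned px [178.2 248.9] est pin px [179.2 248.4]
L 0.12 aligned px [170.3 257.8] est pin px [171.4 257.3]
R 0.09 aligned px [444.1 233.6] est pin px [445.1 233.2]
R 0.11 aligned px [457.3 248.9] est pin px [458.4 248.5]
R 0.12 aligned px [465.  257.9] est pin px [466.2 257.5]
```

View pics/w18d.png

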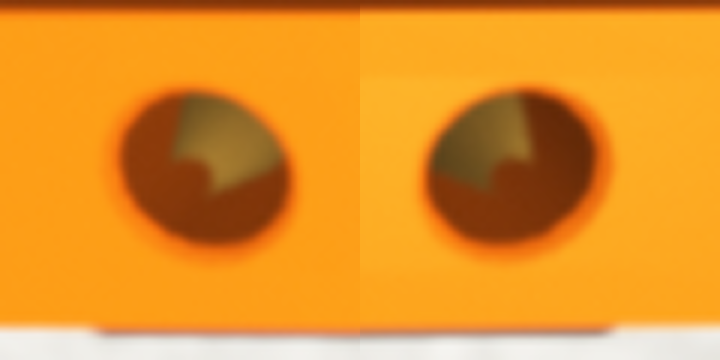

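The pin tips sit near the middle of both holes. Continuing to the deck.

Request:
{"api": "jog_arm", "payload": {"targets": [0, 0, 0.002, 0, 1, 0, 0, 0.004, 0, 1, 0, 0, 0.006, 0, 1, 0, 0, 0.008, 0, 1, 0, 0, 0.009, 0, 1]}}

```text
t: 20.62
tcp_pos: [0.505, -0.0402, 0.1434]
ee_rot: [3.135, -0.206, -0.0]
contact_force: [-0.7, 0.3, -2.6]
width: 0.0108
```

Request:
{"api": "jog_arm", "payload": {"targets": [0, 0, 0.001, 0, 1, 0, 0, 0.002, 0, 1]}}

```text
t: 20.88
tcp_pos: [0.5051, -0.0402, 0.1415]
ee_rot: [-3.135, 0.206, -0.0]
contact_force: [0.7, 0.2, -2.2]
width: 0.0109
```

Request:
{"api": "jog_arm", "payload": {"targets": [0, 0, 0.001, 0, 1, 0, 0, 0.001, 0, 1]}}

```text
t: 21.12
tcp_pos: [0.5052, -0.0402, 0.1408]
ee_rot: [-3.135, 0.206, -0.0]
contact_force: [-1.2, 0.7, -0.2]
width: 0.0109
```

Request:
{"api": "jog_arm", "payload": {"targets": [0, 0, 0.001, 0, 1, 0, 0, 0.001, 0, 1]}}

```text
t: 21.38
tcp_pos: [0.5052, -0.0402, 0.1408]
ee_rot: [-3.134, 0.206, 0.0]
contact_force: [-4.7, 1.0, 9.2]
width: 0.011
```

Seated: contact at TCP 0.1408, where 0.1409 was expected. Releasing.

Request:
{"api": "jog_arm", "payload": {"targets": [0, 0, -0.001, 0, 1, 0, 0, -0.001, 0, -1, 0, 0, -0.001, 0, -1, 0, 0, -0.001, 0, -1, 0, 0, -0.001, 0, -1]}}

```text
t: 22.0
tcp_pos: [0.5052, -0.0402, 0.1405]
ee_rot: [-3.135, 0.206, -0.0]
contact_force: [-0.3, -0.4, -1.1]
width: 0.0821
```

Request:
{"api": "jog_arm", "payload": {"targets": [0, 0, -0.015, 0, -1, 0, 0, -0.04, 0, -1, 0, 0, -0.08, 0, -1, -0.01, 0, -0.12, 0, -1, -0.02, 0, -0.15, 0, -1]}}

```text
t: 22.62
tcp_pos: [0.4855, -0.0379, 0.2934]
ee_rot: [-3.134, 0.207, -0.004]
contact_force: [-0.6, -0.4, -1.2]
width: 0.0855
```

Request:
{"api": "jog_arm", "payload": {"targets": [-0.03, 0, 0, 0, -1, -0.04, 0, 0, 0, -1, -0.04, 0, 0, 0, -1]}}

```text
t: 23.0
tcp_pos: [0.4455, -0.0323, 0.2909]
ee_rot: [-3.134, 0.205, -0.002]
contact_force: [0.5, -0.2, -0.2]
width: 0.0851
```

```bash
python3 -c "
from pp import *
im=pp('w19.png')
x=snap('side','s19.png');cv2.imwrite('pics/s19c.png',cv2.resize(x[150:270,290:430],None,fx=5,fy=5,interpolation=cv2.INTER_CUBIC))
x=snap('scene','c19.png');cv2.imwrite('pics/c19c.png',cv2.resize(x[170:270,230:350],None,fx=6,fy=6,interpolation=cv2.INTER_CUBIC))
"
```

```text
t 23.0
joints [-0.7267 -0.2034  0.6518  1.8861  0.1233  1.4179 -1.8052]
tcp_pos [ 0.4455 -0.0323  0.2909]
ee_rot [-3.1337e+00  2.0510e-01 -1.7000e-03]
contact_force [ 0.4547 -0.1956 -0.2319]
width 0.0851
t 23.0 heading -97.49 shift [0.0602 0.0007 0.091 ] turn 0.0002 tilt [0.0011 0.0011]
L 0.09 aligned px [243.1 176.1] est pin px [239.6 109.1]
L 0.11 aligned px [238.3 181.4] est pin px [234.4 110.4]
L 0.12 aligned px [235.8 184.3] est pin px [231.5 111.1]
R 0.09 aligned px [394.6 176.1] est pin px [399.3 109.2]
R 0.11 aligned px [399.1 181.4] est pin px [404.5 110.5]
R 0.12 aligned px [401.6 184.3] est pin px [407.3 111.2]
```

View pics/w19.png

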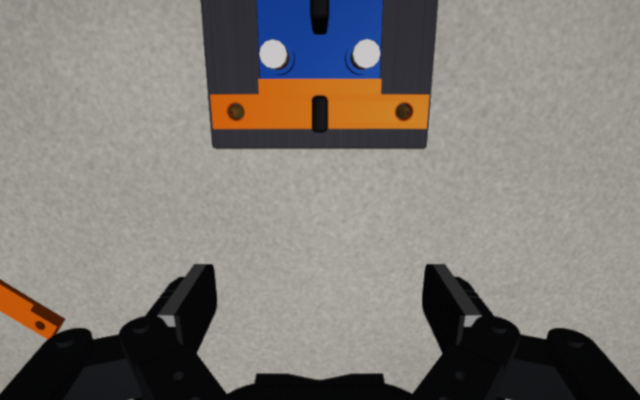

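View pics/s19c.png

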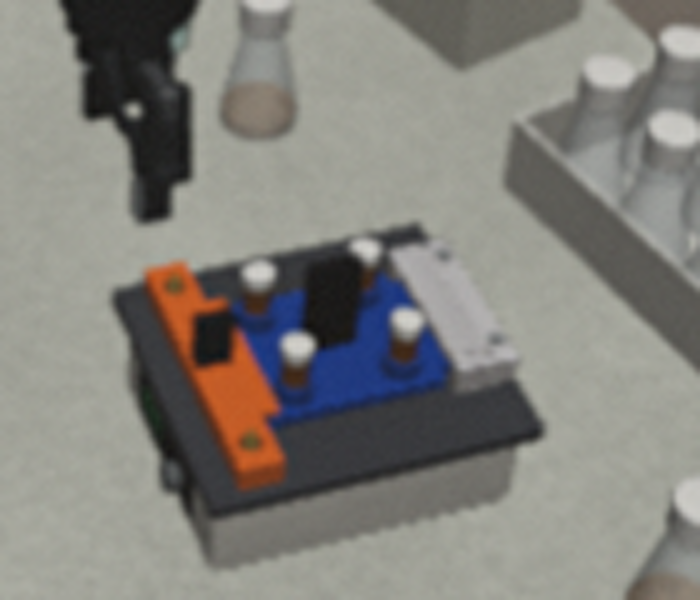

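View pics/c19c.png

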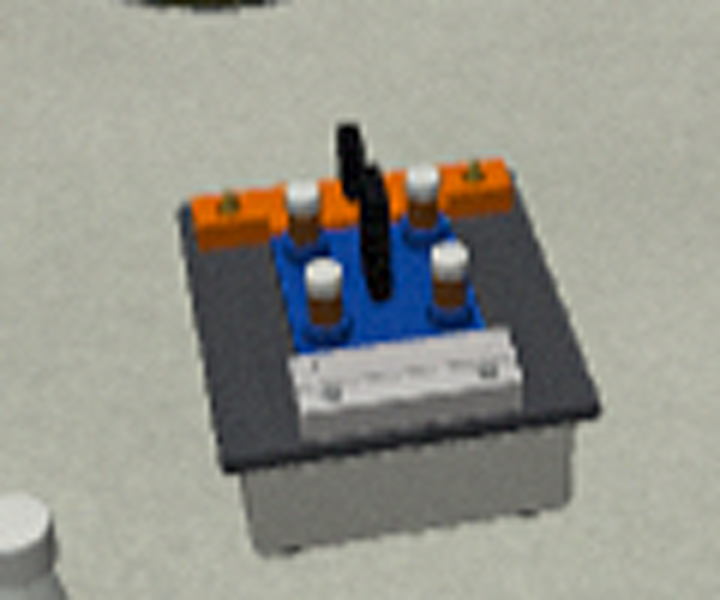

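View pics/c19.png

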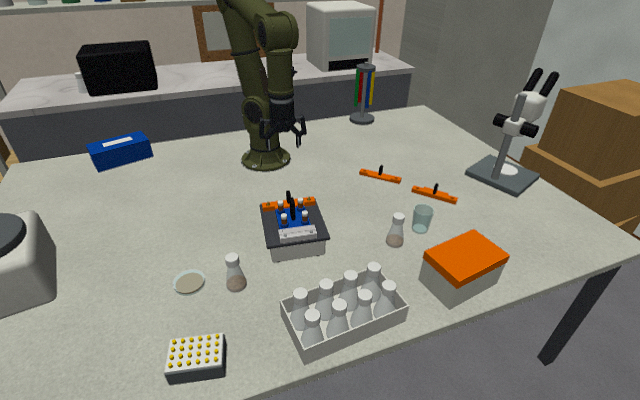

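The keeper lies flat with a pin through each hole ((236,112) and (404,112) in the wrist view) and its flange over the rack's front edge. The vials are upright, and the flasks, beaker and dish sit at the same pixels as at the start. The gripper is clear, so I'm handing in.

```bash
python3 -c "
from g import *
show();print(env.sign_off())"
```

```text
t 23.15
joints [-0.7266 -0.2005  0.6524  1.8852  0.1232  1.4176 -1.8052]
tcp_pos [ 0.4461 -0.0326  0.2904]
ee_rot [ 3.1343e+00 -2.0660e-01  2.0000e-04]
contact_force [ 0.3361  0.0537 -0.1254]
width 0.0857
the job is handed in; nothing more can be done
None
```

The job is done and handed in at 23.2 s of the 72 s allowed; sign-off gave no verdict.

- **Rack:** I set it on the deck and slid it back until the tongue met the stop, with about 13 N of push and no further travel. A camera fit after I let go put it within 0.3 mm and 0.2° of home. I didn't measure it again after hanging the keeper, but the last pictures show it in place with the vials upright.
- **Keeper:** I took the one farthest to the robot's right and lowered it over both pins. It touched the deck at the expected height: TCP 0.1408 m, against 0.1409 m expected. The last pictures show a pin through each hole, the bar flat and the flange over the rack's front edge.
- **Everything else:** the flasks, beaker, dish and the two look-alike keepers are at the same places in the scene camera's picture as at the start. The gripper was open and clear, with the wrist force near zero.

The first shaker estimate, from the two fixed cameras, differed from the wrist camera by about 2 mm. I used the wrist view for the final alignment. No check failed.

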